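# Clamp the accumulator housing and hold its piston over the empty bore

### The job

Fit the square-socket driver on the clamp screw at the robot's side of the piston housing, turn it clockwise until it is tight against its stop, and stand the driver back upright on the bench. Then take the larger of the two pistons in the parts tray by its stem, carry it over everything in the way without bumping it into anything, and finish by holding it still and upright about 10 mm above the mouth of the one housing bore that has no piston yet (only its spring), centred and touching nothing, so that I can oil its seals before it goes in: the job ends with the piston in the gripper, neither put down nor let go. Leave the other parts and tools where they are.

Things in the scene. Friction and masses are not known exactly. Their poses are not given: they have to be found in the camera images.
- housing: Cast aluminium housing, 64 (x) x 200 (y) mm, on a fixed dark steel plate (140 x 224, 15 thick, x -88 to +52 mm). Origin on the bench under the housing's centre, z up, y along the row of four equal bores. Top face (deck) with the bore mouths 60 mm above the origin. Bores 43 mm wide, 38 deep, at x 0, y -72, -24, +24, +72 mm. Two steel stops behind it (+x), the clamp screw in front (-x).
- clamp_screw (a joint): Captive clamp screw that turns a brass eccentric disc against the housing's front; vertical axis at x -52, y 0 of the housing. Angle in rad: starts at 0 to 0.3, grows clockwise seen from above, hard stop at 1.1 (tight). Steady drag of about 0.1 N m; stays where it is left; does not rise or sink.
- clamp_head (a point): Centre of the top of the clamp screw's square steel head, 66 mm above the bench; z up, x and y across the flats, turning with the screw. The head is 14 x 14 mm and 17 mm tall, its top 3 mm narrowed to 11 x 11 mm; under it a round shank 13 mm in diameter and 22 mm tall, then the brass disc (30 mm wide, 12 thick, 5 off centre).
- driver: Hand driver standing upright on its socket, 115 mm tall, 0.16 kg. Origin at the centre of the socket's open underside, z up, x and y across the flats. Hole 17 x 17 mm, 18 deep, in a steel socket 28 across and 32 tall; round shank 12 mm; square black handle 26 x 26 mm from 58 to 115 mm above the origin, flats in line with the hole's. On the screw head it turns about 0.25 rad before it drives.
- tray: Shallow open steel parts tray, 130 (x) x 170 (y) mm outside, 25 mm tall, walls and floor 3 mm. Origin on the bench under its centre. It does not move.
- piston: The piston to be held, the larger of the two in the tray: aluminium with two black seal rings, 40 mm in diameter and 24 mm tall, with a steel guide stem 16 mm in diameter standing 26 mm above its centre (50 mm in all), about 0.09 kg. Origin at the centre of its flat underside, z up along the stem.
- spring: Steel coil spring, 31 mm wide and 30 mm tall, standing at the bottom of the one bore that has no piston, on the bore's axis, its top 8 mm below the deck. Origin at the centre of its foot, 22 mm above the bench. It does not move.
- fitted1: A piston like the one to be held, already fitted in one of the bores: crown 3 mm below the deck, its stem (16 mm in diameter) standing to 83 mm above the bench. Origin at the centre of its underside. It does not move.
- fitted2: A second fitted piston, the same, in another bore.
- fitted3: A third fitted piston, the same, in another bore.
- small_piston: The other piston in the tray, which stays there: the same shape but smaller, 30 mm in diameter and 22 mm tall, stem 12 mm in diameter and 26 mm tall (48 mm in all). Origin at the centre of its underside.
- can: Spray can standing upright between the tray and the housing, 66 mm in diameter, 150 mm tall, white with a red cap. Origin at the centre of its underside. Stays where it is.
- casting: Small aluminium valve casting lying flat, 105 x 85 mm, 38 mm tall. Origin at the centre of its underside. Stays where it is.
- solenoid: Black solenoid valve lying flat, about 60 x 28 mm, 39 mm tall. Origin at the centre of its underside. Stays where it is.
- screwdriver: Orange-handled screwdriver lying on the bench, about 200 mm long. Stays where it is.
Not all that is in view belongs to the job. Leave any brown or turquoise look-alike of the driver alone.

How it is judged:
By the outcome, as a careful person would: the job done as asked, in the order asked, and still so for the second after the job is handed in, while the arm keeps its last pose, push and grip.
It also fails if it takes over 66 s, if anything falls off the work surface, if the arm or the gripper's body presses on something with over 40 N, if the wrist force passes 120 N, or if a joint passes its speed limit or range.

### The arm

A 6-joint arm with a two-finger parallel gripper is mounted at the origin on the work surface. World frame = base frame: x ahead of the robot, y to its left, z up, the work surface at z = 0. Lengths are in m, angles in rad, forces in N, time in s.
With the tool pointing down it reaches from about 0.425 to 0.95 m from the base axis. Payload 3.5 kg.
Tool frame: the origin (TCP) lies on the centre line of the jaws, within the pads' length; the fingertips stand 14 mm ahead of it and the grasp point (between the pads) lies 5 mm behind it; z points along the fingers, y is the direction in which the jaws open and shut (so a half turn about z gives the same grasp; the last joint's range is limited). The gripper opens to 85 mm and grips with 20 to 120 N. Pads are 22 mm wide; open, the fingers measure 114 mm over their backs; the gripper's body (76 mm by 85 mm) begins 54 mm behind the grasp point. The pads swing forward as they close: fully open they stand 13 mm farther back than shut.
Start: joints at [-1.334, 0.286, 1.577, -0, 1.279, -0.15], TCP at [0.255, -0.625, 0.245] pointing down, gripper open.
Joint ranges: [-2.77, 2.77], [-0.9, 2.22], [0.21, 2.48], [-1.53, 4.67], [0.24, 2.81], [-2.84, 2.84]. Speed limits (rad/s): [2.79, 2.79, 3.14, 3.14, 3.14, 3.14].

### API

Orientations are given as [roll, pitch, yaw] about the fixed x, y, z axes, in that order (R = Rz(yaw) Ry(pitch) Rx(roll)).
In Python, from workcell import env gives the robot as it stands.
- The arm moves only by the tool servo_tool, never from a script. Its argument "targets" is one flat list of numbers, 7 for each row, row after row: the closure, from 0 (fully open) to 1 (shut), then the shift along the tool's x, y, z in units of 25 mm (1.0 is 25 mm), then the turn, a rotation vector about the tool's x, y, z in units of 6 degrees (1.0 is 6 degrees). In form: [fingers, dx, dy, dz, ax, ay, az, fingers, dx, dy, dz, ax, ay, az, ...]. A call has 1 to 20 rows; each row is the pose to reach, as a shift and turn from the pose commanded when the call began, along the tool's axes at that moment; what a row does not reach only later rows make up. A row lasts 1/12 s, in which the tool goes at most 41.7 mm and 7.16 degrees, less where a joint would pass 70% of its speed; a pose out of reach is approached as far as the arm can. A call with a gripper value outside its range is refused whole. The fingers move at their own pace and stop on an object; "squeeze" is the grip in N (left out, the last holds). Time passes only in rows, so rows that repeat a pose let the fingers close. It gives the time, the measured TCP pose, the force and the opening at its end, in the units of the state.
- env.sense(): the state, without advancing time (a new reading comes with each control period).
- env.camera(name): name is "scene" or "side" or "wrist"; returns the picture (384x512x3 uint8, blue, green, red); there is no depth.
- env.camera_info(name): a dict with "fx", "fy", "cx", "cy" (pixels), "eye" and "orientation" of the camera in the world. Camera axes: x right, y down, z forward; pixel columns grow to the right and rows downward; lengths in m; the calibration is good to about 2 mm. The wrist camera is an equidistant fisheye: a pixel r from the principal point sees the ray r / f radians off the axis. A picture is of the moment at which its call begins: read the wrist's pose just before it. camera_info takes no time and is no camera call; for the wrist camera it gives the pose at the moment of the call.
- env.close_job(): hands the job in, once; it reports no verdict.
The state is a dict: "time_s": time; "joint_pos": joint angles; "dq": joint speeds; "joint_torque": joint torques, N m; "tool_pos": TCP position; "tcp_rot": TCP orientation; "contact_force": force on the tool from outside, world axes, zero at the start; "torque": the same for the moment, N m; "gripper_width": finger opening in m.
Only numpy, scipy, OpenCV 4.12 (cv2) and the standard library are available. Lean on these libraries where they do the work, as an engineer would, in place of code of your own. Each camera call takes 0.05 s, during which the arm holds its last target.

## Working session

There is one attempt and no reset: what is moved stays moved. The work goes in short steps, Python scripts to look and compute and a tool call to move; the robot and the scene stay as the last step left them, time stands still between calls to the robot, and variables do not carry over. Pictures are saved under pics/ and viewed, and the job is handed in when it is done.

Besides the shell and the picture viewer there is one more tool, called after "Request:" in YAML: its name, and indented under it one key for each argument. servo_tool: Moves the arm, as the interface text tells. Its arguments: {"type":"object","properties":{"targets":{"type":"array","items":{"type":"number"}},"squeeze":{"type":"number"}},"required":["targets"]}

```bash
ls -la; mkdir -p pics
python3 - <<'E'
from workcell import env
import cv2
s=env.sense();print(s)
for n in ["scene","side","wrist"]:
    print(n,env.camera_info(n))
    cv2.imwrite(f"pics/{n}0.png",env.camera(n))
E
```

```text
total 12
drwxr-xr-x  3 agent agent 4096 Dec  6 18:50 .
drwxr-xr-x 23 root  root  4096 Dec  6 18:50 ..
drwxr-xr-x  2 agent agent 4096 Dec  6 18:50 pics
{'time_s': 0.0, 'joint_pos': array([-1.33399466e+00,  2.87172348e-01,  1.57819597e+00, -4.96979894e-06,
        1.27858253e+00, -1.50006026e-01]), 'dq': array([-0.00032383, -0.00073052,  0.00180748,  0.00178765,  0.00022189,
        0.00070871]), 'joint_torque': array([-2.04452981e-04, -4.05981088e+01, -2.92624193e+01, -1.82135796e-04,
        5.88728028e-03,  1.86964215e-06]), 'tool_pos': array([ 0.25450638, -0.62450269,  0.24393241]), 'tcp_rot': array([-3.13926023e+00, -3.47715385e-04,  3.86808726e-01]), 'contact_force': array([-0.08765645, -0.17782569,  0.19316595]), 'torque': array([0.04719309, 0.02640659, 0.00168787]), 'gripper_width': 0.08530095763113353}
scene {'fx': 451.35075229238447, 'fy': 451.35075229238447, 'cx': 257.9060440337751, 'cy': 190.72991903887473, 'eye': array([ 1.43990889, -0.12469393,  0.87000352]), 'orientation': array([-2.29561724, -0.00922024,  1.42041989])}
side {'fx': 443.88907813060723, 'fy': 443.88907813060723, 'cx': 252.43667922593255, 'cy': 190.98476172210525, 'eye': array([0.06144465, 0.92891126, 1.05431516]), 'orientation': array([-2.32582291, -0.01418866, -2.6439419 ])}
wrist {'fx': 297.3186396354542, 'fy': 297.3186396354542, 'cx': 259.5324056450506, 'cy': 195.35770676478015, 'eye': array([ 0.3227625 , -0.59571554,  0.37286915]), 'orientation': array([ 2.84219881e+00,  2.13758886e-03, -1.18344735e+00])}
```

View pics/scene0.png

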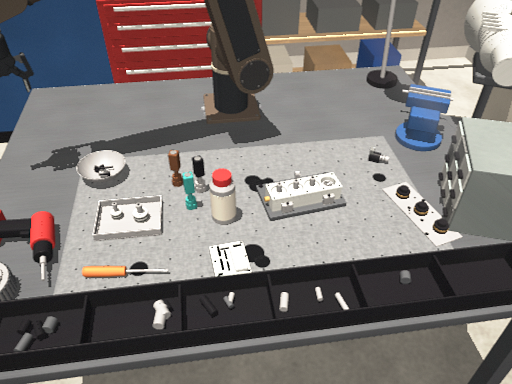

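View pics/side0.png

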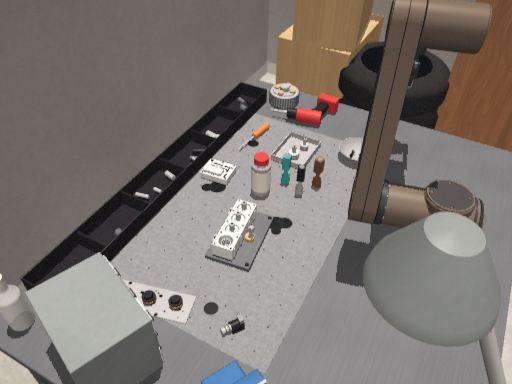

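View pics/wrist0.png

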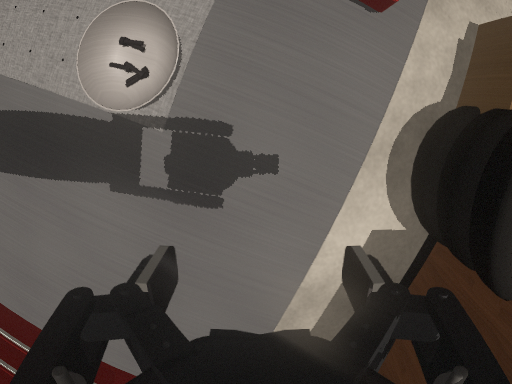

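The overview shows the tray at scene (128,217), the can at (223,195), the housing at (305,190), and three driver shapes: brown (175,168), black (199,172) and turquoise (190,190). I'll check each one in enlarged crops.

```bash
cat > h.py <<'E'
import numpy as np, cv2
from scipy.spatial.transform import Rotation as R
def rot(rpy): return R.from_euler('xyz',rpy).as_matrix()
def ray(ci,u,v,fish=False):
    x=(u-ci['cx'])/ci['fx'];y=(v-ci['cy'])/ci['fy']
    if fish:
        r=np.hypot(x,y); d=np.array([x/r*np.sin(r),y/r*np.sin(r),np.cos(r)]) if r>0 else np.array([0,0,1.])
    else: d=np.array([x,y,1.])
    d=rot(ci['orientation'])@d
    return np.array(ci['eye']),d/np.linalg.norm(d)
def onz(ci,u,v,z,fish=False):
    e,d=ray(ci,u,v,fish); return e+d*(z-e[2])/d[2]
def proj(ci,P,fish=False):
    P=np.atleast_2d(P); c=(P-np.array(ci['eye']))@rot(ci['orientation'])
    if fish:
        rr=np.hypot(c[:,0],c[:,1]);th=np.arctan2(rr,c[:,2]);k=th/np.maximum(rr,1e-12)
        x,y=c[:,0]*k,c[:,1]*k
    else: x,y=c[:,0]/c[:,2],c[:,1]/c[:,2]
    return np.c_[x*ci['fx']+ci['cx'],y*ci['fy']+ci['cy']]
E
python3 - <<'E'
import cv2
a=cv2.imread('pics/scene0.png');b=cv2.imread('pics/side0.png')
c=lambda im,u,v,w,h,k:cv2.resize(im[v:v+h,u:u+w],None,fx=k,fy=k,interpolation=cv2.INTER_CUBIC)
cv2.imwrite('pics/c1.png',c(a,80,140,150,110,5))
cv2.imwrite('pics/c2.png',c(a,240,150,120,80,6))
cv2.imwrite('pics/c3.png',c(b,190,120,150,110,5))
cv2.imwrite('pics/c4.png',c(b,200,190,100,80,7))
E
```

```text
(no output)
```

View pics/c1.png

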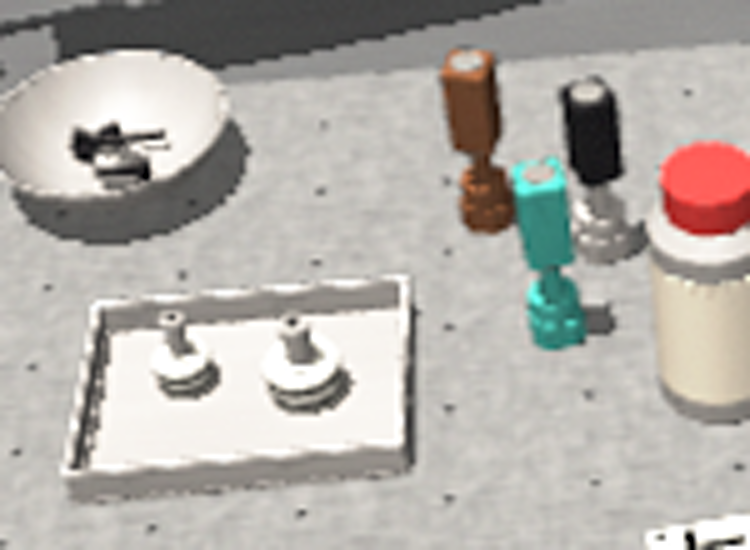

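View pics/c2.png

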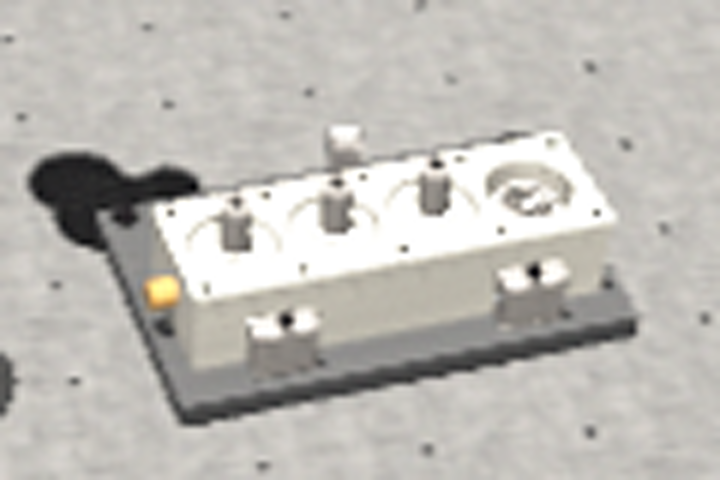

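View pics/c3.png

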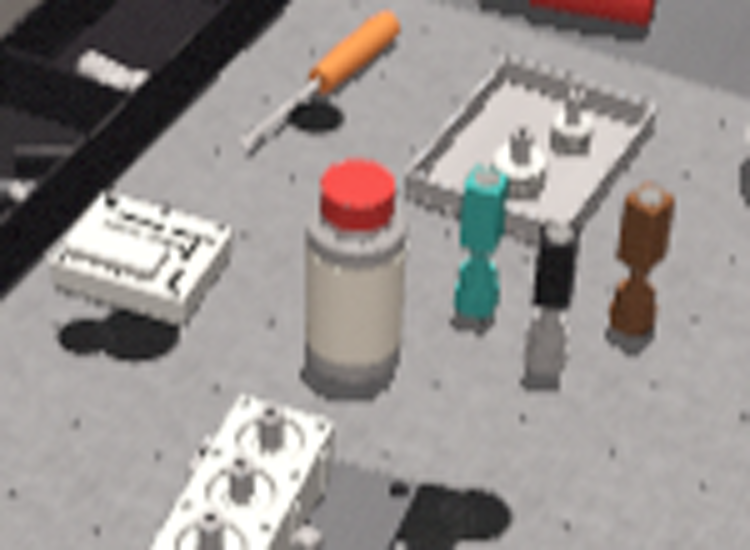

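View pics/c4.png

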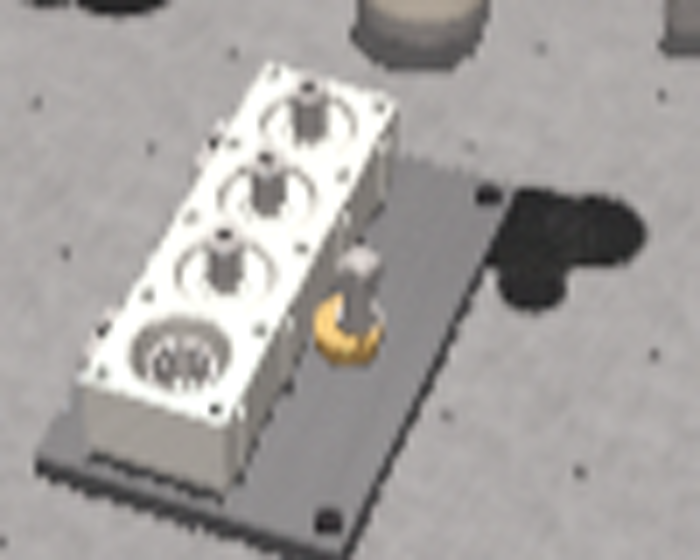

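```bash
cat > m1.py <<'E'
from workcell import env
from h import *
cs=env.camera_info('scene');cd=env.camera_info('side')
def cv(o,k,p): return ((p[0]+.5)/k-.5+o[0],(p[1]+.5)/k-.5+o[1])
S1=((80,140),5);S2=((240,150),6);D3=((190,120),5);D4=((200,190),7)
def pair(n,a,pa,b,pb,z):
    A=onz(cs,*cv(*a,pa),z);B=onz(cd,*cv(*b,pb),z)
    print(n,z,A[:2].round(4),B[:2].round(4))
pair('driver',S1,(592,90),D3,(558,232),.115)
pair('turq',S1,(540,172),D3,(487,178),.115)
pair('brown',S1,(468,62),D3,(650,195),.115)
pair('pist',S1,(293,322),D3,(521,137),.053)
pair('small',S1,(173,317),D3,(575,97),.051)
pair('can',S1,(712,165),D3,(358,180),.150)
pair('head',S2,(345,135),D4,(360,255),.066)
for i,(p,q) in enumerate([((155,205),(397,100)),((555,133),(238,417)),((617,215),(85,378)),((195,297),(268,65))]):
    pair('hc%d'%i,S2,p,D4,q,.06)
for i,(p,q) in enumerate([((237,203),(308,88)),((337,183),(267,158)),((435,163),(225,236))]):
    pair('stem%d'%i,S2,p,D4,q,.083)
pair('bore',S2,(530,187),D4,(180,350),.06)
for p in [(92,303),(405,280),(408,462),(70,478)]: print('trayc',onz(cs,*cv(*S1,p),.025).round(4))
E
python3 m1.py
```

```text
driver 0.115 [ 0.4394 -0.1324] [ 0.4436 -0.1389]
turq 0.115 [ 0.5067 -0.1631] [ 0.5087 -0.1673]
brown 0.115 [ 0.4042 -0.1994] [ 0.4054 -0.2048]
pist 0.053 [ 0.537  -0.2991] [ 0.537  -0.2958]
small 0.051 [ 0.522  -0.3623] [ 0.523  -0.3634]
can 0.15 [ 0.5564 -0.0755] [ 0.5642 -0.0831]
head 0.066 [0.4804 0.14  ] [0.4812 0.136 ]
hc0 0.06 [0.5109 0.0446] [0.5144 0.04  ]
hc1 0.06 [0.4856 0.2412] [0.4845 0.234 ]
hc2 0.06 [0.5473 0.2532] [0.5502 0.247 ]
hc3 0.06 [0.575  0.0519] [0.5767 0.0489]
stem0 0.083 [0.541  0.0763] [0.542  0.0733]
stem1 0.083 [0.5337 0.1235] [0.5363 0.1196]
stem2 0.083 [0.5261 0.1707] [0.529 0.168]
bore 0.06 [0.5225 0.2189] [0.5237 0.2148]
trayc [ 0.4752 -0.4147  0.025 ]
trayc [ 0.4801 -0.2452  0.025 ]
trayc [ 0.6203 -0.2423  0.025 ]
trayc [ 0.6074 -0.4111  0.025 ]
```

```bash
python3 - <<'E'
from workcell import env
from h import *
ci=env.camera_info('wrist');s=env.sense()
Rt=rot([np.pi,0,.3868]);Rc=rot(ci['orientation'])
p0=np.array([.255,-.625,.245])
print('cam off tool',Rt.T@(ci['eye']-p0)); print('cam axes in tool\n',(Rt.T@Rc).round(3))
np.savez('cam.npz',o=Rt.T@(ci['eye']-np.array(s['tool_pos'])),R=rot(s['tcp_rot']).T@Rc)
print(rot(s['tcp_rot']).T@(ci['eye']-s['tool_pos']), (rot(s['tcp_rot']).T@Rc).round(3))
E
cat >> h.py <<'E'
def delta(p0,y0,p1,y1):
    "down-pointing tool: units to go from (p0,yaw0) to (p1,yaw1)"
    R0=rot([np.pi,0,y0]);d=R0.T@(np.array(p1)-np.array(p0))/.025
    return d.round(3), round(-np.degrees(y1-y0)/6,3)
E
```

```text
cam off tool [ 0.07379667 -0.00151624 -0.12803973]
cam axes in tool
 [[ 0.001 -0.956 -0.295]
 [ 1.     0.001 -0.002]
 [ 0.002 -0.295  0.956]]
[ 0.07409798 -0.00123973 -0.12880306] [[ 0.001 -0.955 -0.295]
 [ 1.     0.     0.   ]
 [-0.    -0.295  0.955]]
```

```bash
python3 -c "
from h import *
print(delta([.255,-.625,.245],.3868,[.441,-.135,.265],.3868))"
```

```text
(array([ 14.284, -15.345,  -0.8  ]), np.float64(-0.0))
```

Request:
servo_tool:
  targets: [0,14.28,-15.34,-0.8,0,0,0,0,14.28,-15.34,-0.8,0,0,0,0,14.28,-15.34,-0.8,0,0,0,0,14.28,-15.34,-0.8,0,0,0,0,14.28,-15.34,-0.8,0,0,0,0,14.28,-15.34,-0.8,0,0,0,0,14.28,-15.34,-0.8,0,0,0,0,14.28,-15.34,-0.8,0,0,0,0,14.28,-15.34,-0.8,0,0,0,0,14.28,-15.34,-0.8,0,0,0,0,14.28,-15.34,-0.8,0,0,0,0,14.28,-15.34,-0.8,0,0,0,0,14.28,-15.34,-0.8,0,0,0,0,14.28,-15.34,-0.8,0,0,0,0,14.28,-15.34,-0.8,0,0,0,0,14.28,-15.34,-0.8,0,0,0]

```text
time_s: 1.48
tool_pos: [0.4404, -0.1355, 0.2651]
tcp_rot: [3.141, 0.001, 0.387]
contact_force: [-0.4, -0.4, 0.5]
gripper_width: 0.0855
```

Run:
```python
from workcell import env
from h import *
import pickle
s=env.sense();print(s['time_s'],s['tool_pos'],s['tcp_rot'],s['joint_pos'].round(3),s['dq'].round(3))
ci=env.camera_info('wrist');im=env.camera('wrist');pickle.dump(ci,open('w1.pkl','wb'))
cv2.imwrite('pics/w1.png',im)
```

```text
1.4833 [ 0.44039829 -0.13551903  0.26510649] [3.14149282e+00 5.89816559e-04 3.87084189e-01] [-5.190e-01 -2.200e-01  2.060e+00 -1.000e-03  1.302e+00  6.650e-01] [-0.025  0.004 -0.002  0.004  0.001  0.003]
```

View pics/w1.png

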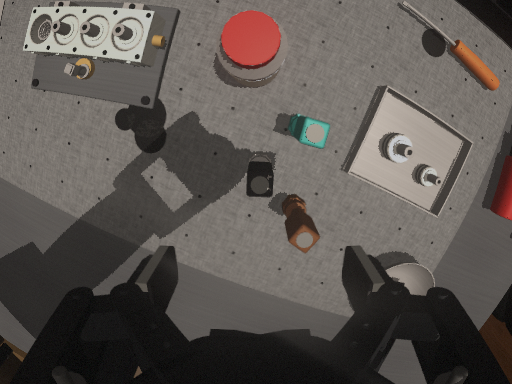

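Run:
```python
import cv2
b=cv2.imread('pics/w1.png')
c=lambda u,v,w,h,k:cv2.resize(b[v:v+h,u:u+w],None,fx=k,fy=k,interpolation=cv2.INTER_CUBIC)
cv2.imwrite('pics/d1.png',cv2.convertScaleAbs(c(230,140,60,65,9),alpha=2,beta=30))
cv2.imwrite('pics/d2.png',c(10,0,180,160,4))
cv2.imwrite('pics/d3.png',c(370,115,90,80,7))
```

```text
(no output)
```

View pics/d1.png

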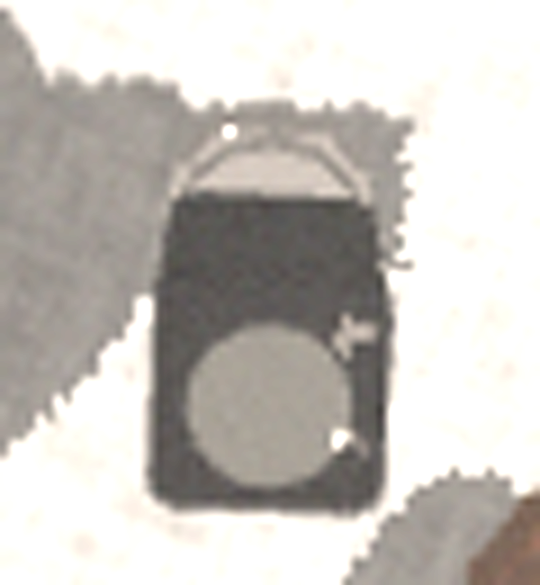

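View pics/d2.png

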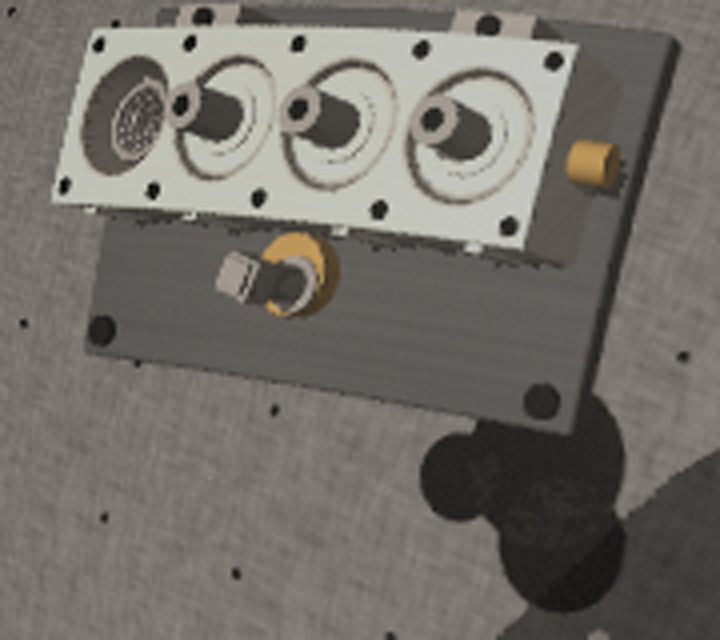

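View pics/d3.png

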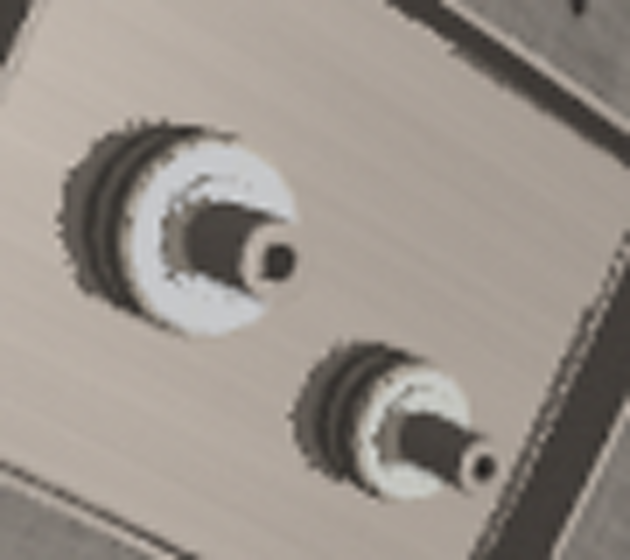

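Run:
```python
import pickle
from h import *
ci=pickle.load(open('w1.pkl','rb'))
def g(o,k,p,z): return onz(ci,(p[0]+.5)/k-.5+o[0],(p[1]+.5)/k-.5+o[1],z,True)
a=lambda p,q:np.degrees(np.arctan2(*(q-p)[[1,0]]))
o=(230,140)
print('top',g(o,9,(270,405),.115))
P=[g(o,9,p,.115) for p in [(175,513),(365,509)]];print('edge',P,a(*P), np.linalg.norm(P[1]-P[0]))
L=[g(o,9,p,.115) for p in [(151,480),(155,320)]];print('L',a(*L))
L=[g(o,9,p,.115) for p in [(384,480),(389,300)]];print('R',a(*L))
l=g(o,9,(151,400),.115);r=g(o,9,(387,400),.115);print('lr mid',(l+r)/2,np.linalg.norm(l-r))
o=(370,115)
print('piston top',g(o,7,(272,262),.053),'small',g(o,7,(483,466),.051))
o=(10,0)
for z,n,p in [(.066,'head',(235,278)),(.083,'s',(183,104)),(.083,'s',(298,108)),(.083,'s',(433,118)),(.06,'bore',(127,115))]: print(n,g(o,4,p,z))
H=[g(o,4,p,.06) for p in [(93,30),(577,45),(525,250),(53,203)]];print(np.array(H).round(4),a(H[1],H[0]),a(H[2],H[3]))
H=[g(o,4,p,.066) for p in [(225,255),(255,262),(248,300),(217,290)]];print([a(H[0],H[1]),a(H[1],H[2]),a(H[3],H[2]),a(H[0],H[3])])
print(delta([.441,-.135,.265],.3868,[.49,.145,.235],.3868))
```

```text
top [ 0.43887665 -0.13488915  0.115     ]
edge [array([ 0.42364254, -0.1298963 ,  0.115     ]), array([ 0.43191163, -0.14894061,  0.115     ])] -66.52937782467556 0.020762067554666818
L 20.14519912120536
R 21.341087374947893
lr mid [ 0.43936006 -0.13457515  0.115     ] 0.025472860842480804
piston top [ 0.53474557 -0.29831696  0.053     ] small [ 0.52081423 -0.36370421  0.051     ]
head [0.47714358 0.13831838 0.066     ]
s [0.52624472 0.17023919 0.083     ]
s [0.5325329  0.12355417 0.083     ]
s [0.53887233 0.07571312 0.083     ]
bore [0.51997524 0.21597256 0.06      ]
[[0.5475 0.25   0.06  ]
 [0.5736 0.0522 0.06  ]
 [0.5105 0.0427 0.06  ]
 [0.4842 0.2404 0.06  ]] 97.52691843840371 97.5623328544712
[np.float64(-87.61437256890905), np.float64(-171.439801966587), np.float64(-90.46565938908678), np.float64(-174.80895558707172)]
(array([ 6.04 , -9.633,  1.2  ]), np.float64(-0.0))
```

Request:
servo_tool:
  targets: [0,6.0,-9.6,1.2,0,0,0,0,6.0,-9.6,1.2,0,0,0,0,6.0,-9.6,1.2,0,0,0,0,6.0,-9.6,1.2,0,0,0,0,6.0,-9.6,1.2,0,0,0,0,6.0,-9.6,1.2,0,0,0,0,6.0,-9.6,1.2,0,0,0,0,6.0,-9.6,1.2,0,0,0,0,6.0,-9.6,1.2,0,0,0]

```text
time_s: 2.28
tool_pos: [0.4891, 0.1437, 0.2346]
tcp_rot: [3.142, 0.002, 0.388]
contact_force: [-0.4, -0.4, -0.5]
gripper_width: 0.0854
```

Run:
```python
from workcell import env
from h import *
import pickle
s=env.sense();print(s['time_s'],s['tool_pos'],s['tcp_rot'],s['joint_pos'].round(3),s['dq'].round(3))
ci=env.camera_info('wrist');b=env.camera('wrist');pickle.dump(ci,open('w2.pkl','wb'))
cv2.imwrite('pics/w2.png',b)
u,v=proj(ci,[.477,.139,.066],True)[0].round().astype(int);print(u,v)
u-=35;v-=30
print(u,v);cv2.imwrite('pics/e1.png',cv2.resize(b[v:v+60,u:u+70],None,fx=10,fy=10,interpolation=cv2.INTER_CUBIC))
```

```text
2.2833 [0.48913937 0.14371192 0.23463469] [3.14153671e+00 1.53800595e-03 3.88141041e-01] [ 8.700e-02 -7.200e-02  1.987e+00 -1.000e-03  1.229e+00  1.270e+00] [-0.046 -0.022  0.012 -0.009  0.004 -0.006]
260 191
225 161
```

View pics/w2.png

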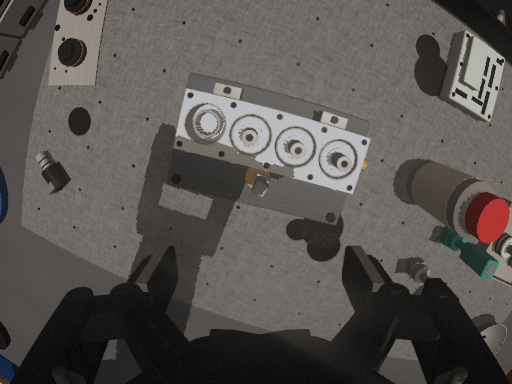

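View pics/e1.png

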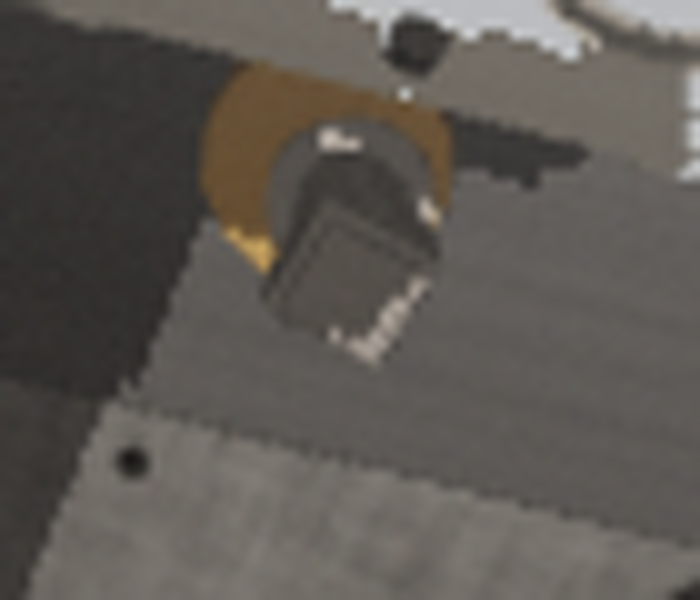

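```bash
python3 - <<'E'
import pickle
from h import *
ci=pickle.load(open('w2.pkl','rb'))
o=(225,161);k=10
def g(p,z): return onz(ci,(p[0]+.5)/k-.5+o[0],(p[1]+.5)/k-.5+o[1],z,True)
a=lambda p,q:np.degrees(np.arctan2(*(q-p)[[1,0]]))
Q=[(318,196),(439,250),(374,366),(265,292)]
H=[g(p,.064) for p in Q];print(np.array(H).round(4))
print([a(H[i],H[(i+1)%4])%90 for i in range(4)],[np.linalg.norm(H[i]-H[(i+1)%4]).round(4) for i in range(4)],np.mean(H,0))
c=g((352,281),.066);print(c)
im=lambda u,v,z:onz(ci,u,v,z,True)
for n,(u,v),z in [('bore',(208,122),.06),('s',(247,136),.083),('s',(298,149),.083),('s',(344,162),.083)]: print(n,im(u,v,z))
H=[im(*p,.06) for p in [(186,89),(369,133),(357,194),(177,136)]];print(np.array(H).round(4),np.mean(H,0),a(H[1],H[0]),a(H[2],H[3]))
E
python3 - <<'E'
import cv2
b=cv2.imread('pics/w2.png')
cv2.imwrite('pics/e2.png',cv2.resize(b[70:220,165:375],None,fx=3.8,fy=3.8,interpolation=cv2.INTER_CUBIC))
E
```

```text
[[0.4854 0.1471 0.064 ]
 [0.4848 0.1332 0.064 ]
 [0.4705 0.1346 0.064 ]
 [0.4737 0.1483 0.064 ]]
[np.float64(87.51970755677486), np.float64(84.26227909312212), np.float64(76.85435994484888), np.float64(83.98124782448899)] [np.float64(0.0139), np.float64(0.0144), np.float64(0.014), np.float64(0.0118)] [0.47861038 0.14080946 0.064     ]
[0.47878998 0.14054839 0.066     ]
bore [0.52286347 0.21569649 0.06      ]
s [0.52653757 0.17310056 0.083     ]
s [0.53360017 0.12358078 0.083     ]
s [0.54011771 0.07612295 0.083     ]
[[0.5469 0.2497 0.06  ]
 [0.5786 0.0559 0.06  ]
 [0.5125 0.0381 0.06  ]
 [0.4976 0.2417 0.06  ]] [0.53391913 0.14633344 0.06      ] 99.27597070616713 94.19008555614856
```

View pics/e2.png

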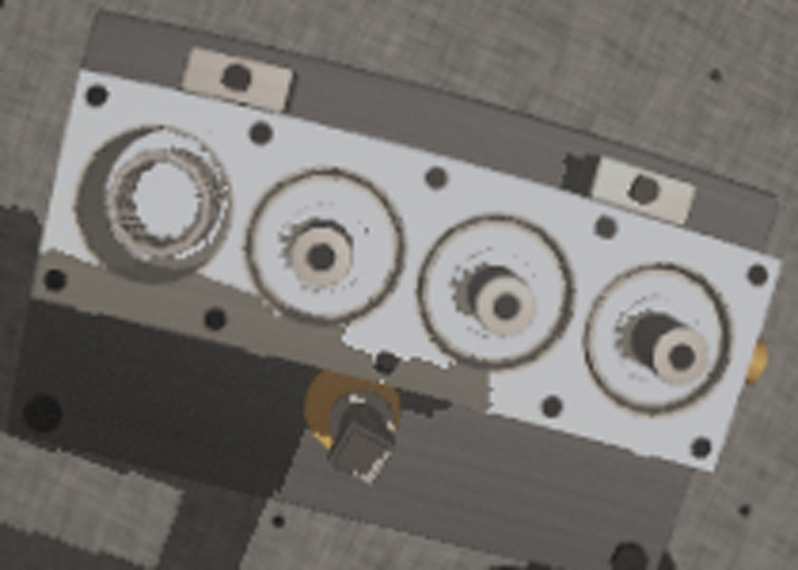

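Run:
```python
import pickle
from h import *
ci=pickle.load(open('w2.pkl','rb'))
o=(165,70);k=3.8
def g(p,z): return onz(ci,(p[0]+.5)/k-.5+o[0],(p[1]+.5)/k-.5+o[1],z,True)
S=np.array([g(p,.083) for p in [(321,257),(507,305),(680,355)]]);B=g((153,204),.06)
H=np.array([g(p,.06) for p in [(82,70),(782,260),(713,470),(33,297)]])
print(S,B,H,H.mean(0))
d=S[0]-S[2];print(np.degrees(np.arctan2(d[1],d[0]))-90, 'bore pred',S[0]+d/2)
# overlay
b=cv2.imread('pics/w2.png');b=b[161:221,225:295];im0=cv2.resize(b,None,fx=10,fy=10,interpolation=cv2.INTER_CUBIC)
out=[]
for yaw in (2,-3,-8):
    im=im0.copy();t=np.radians(yaw)
    for w,z in ((11,.066),(14,.063)):
        q=np.array([[1,1],[1,-1],[-1,-1],[-1,1]])*w/2000
        q=q@np.array([[np.cos(t),np.sin(t)],[-np.sin(t),np.cos(t)]])
        P=np.c_[q+[.4788,.1405],np.full(4,z)]
        uv=((proj(ci,P,True)-[225,161]+.5)*10-.5).round().astype(int)
        cv2.polylines(im,[uv],True,(0,255,0) if w==11 else (255,255,0),1)
    out.append(im[150:410,220:480])
cv2.imwrite('pics/e3.png',np.hstack(out))
```

```text
[[0.52616311 0.17081042 0.083     ]
 [0.53282657 0.12318519 0.083     ]
 [0.53899237 0.07605931 0.083     ]] [0.52045151 0.21824471 0.06      ] [[0.54791327 0.24988174 0.06      ]
 [0.57437798 0.05199718 0.06      ]
 [0.51111684 0.04362406 0.06      ]
 [0.48437718 0.2413306  0.06      ]] [0.52944632 0.14670839 0.06      ]
7.7109313320870285 bore pred [0.51974848 0.21818598 0.083     ]
```

View pics/e3.png

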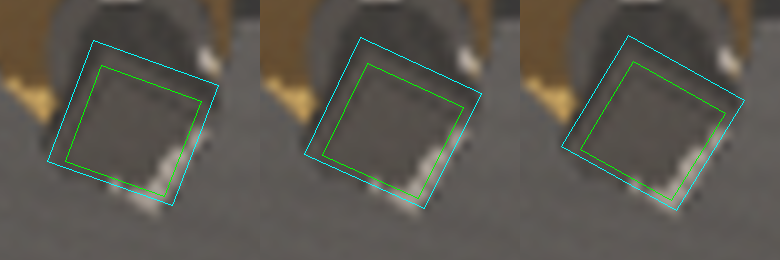

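```bash
cat >> h.py <<'E'
def cmd(p,y,d,az=0):
    R0=rot([np.pi,0,y]); return np.array(p)+R0@(np.array(d)*.025), y-np.radians(az*6)
E
python3 - <<'E'
from h import *
p,y=cmd([.255,-.625,.245],.3868,[14.28,-15.34,-.8]);p,y=cmd(p,y,[6,-9.6,1.2]);print(p,y)
print(delta(p,y,[.4395,-.1345,.20],np.radians(112)))
E
```

```text
[0.48934242 0.14369037 0.235     ] 0.3868
(array([-6.044,  9.553,  1.4  ]), np.float64(-14.973))
```

Request:
servo_tool:
  targets: [0.4,-6.04,9.55,1.4,0,0,-14.97,0.4,-6.04,9.55,1.4,0,0,-14.97,0.4,-6.04,9.55,1.4,0,0,-14.97,0.4,-6.04,9.55,1.4,0,0,-14.97,0.4,-6.04,9.55,1.4,0,0,-14.97,0.4,-6.04,9.55,1.4,0,0,-14.97,0.4,-6.04,9.55,1.4,0,0,-14.97,0.4,-6.04,9.55,1.4,0,0,-14.97,0.4,-6.04,9.55,1.4,0,0,-14.97,0.4,-6.04,9.55,1.4,0,0,-14.97,0.4,-6.04,9.55,1.4,0,0,-14.97,0.4,-6.04,9.55,1.4,0,0,-14.97,0.4,-6.04,9.55,1.4,0,0,-14.97,0.4,-6.04,9.55,1.4,0,0,-14.97,0.4,-6.04,9.55,1.4,0,0,-14.97]

```text
time_s: 3.58
tool_pos: [0.4384, -0.1365, 0.2006]
tcp_rot: [-3.142, 0.001, 1.952]
contact_force: [0.8, 0.2, -0.2]
gripper_width: 0.0515
```

Run:
```python
from workcell import env
from h import *
import pickle
s=env.sense();print(s['time_s'],s['tool_pos'],s['tcp_rot'],s['joint_pos'].round(3),s['dq'].round(3),s['gripper_width'])
ci=env.camera_info('wrist');b=env.camera('wrist');pickle.dump(ci,open('w3.pkl','wb'))
cv2.imwrite('pics/w3.png',b)
cv2.imwrite('pics/f3.png',cv2.convertScaleAbs(cv2.resize(b[140:300,180:340],None,fx=3.7,fy=3.7,interpolation=cv2.INTER_CUBIC),alpha=1.5,beta=20))
```

```text
3.5833 [ 0.43835713 -0.13645182  0.20055087] [-3.14155194e+00  5.93596674e-04  1.95185497e+00] [-0.523 -0.162  2.133 -0.     1.171 -0.904] [ 0.01   0.002 -0.001  0.    -0.001  0.111] 0.05149829653613319
```

View pics/w3.png

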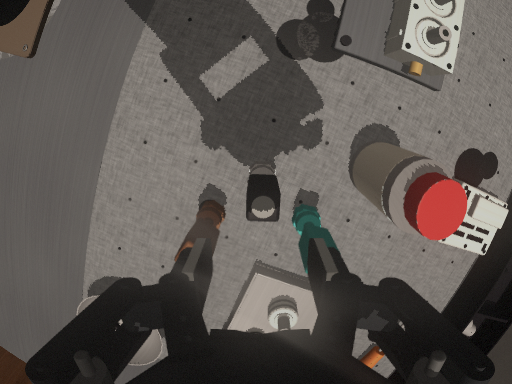

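View pics/f3.png

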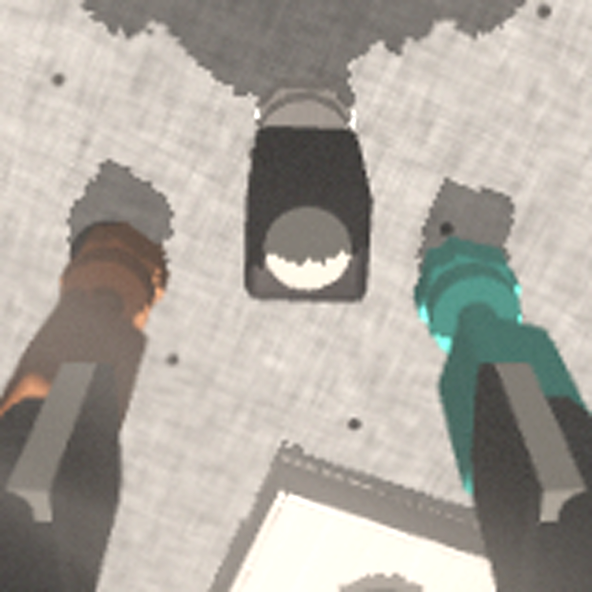

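Run:
```python
import pickle
from h import *
ci=pickle.load(open('w3.pkl','rb'))
o=(180,140);k=3.7
def g(p,z): return onz(ci,(p[0]+.5)/k-.5+o[0],(p[1]+.5)/k-.5+o[1],z,True)
print(g((307,248),.115))
a=g((255,299),.115);b=g((363,299),.115);print(np.degrees(np.arctan2(*(b-a)[[1,0]])))
l=g((245,270),.115);r=g((370,270),.115);print((l+r)/2,np.linalg.norm(l-r))
p,y=cmd([.48934,.14369,.235],.3868,[-6.04,9.55,1.4],-14.97);print(p,y,np.degrees(y))
print(delta(p,y,[.4395,-.1355,.09],y))
```

```text
[ 0.43895377 -0.13484748  0.115     ]
21.836746413002903
[ 0.44088407 -0.13931416  0.115     ] 0.026011476208345582
[ 0.43955863 -0.13438261  0.2       ] 1.954454734141307 111.98200751566026
(array([-0.041, -0.019,  4.4  ]), np.float64(-0.0))
```

Request:
servo_tool:
  targets: [0.4,0,0,1.5,0,0,0,0.4,0,0,3.0,0,0,0,0.4,0,0,4.4,0,0,0,0.4,0,0,4.4,0,0,0,0.8,0,0,4.4,0,0,0,1,0,0,4.4,0,0,0,1,0,0,4.4,0,0,0,1,0,0,4.4,0,0,0,1,0,0,4.4,0,0,0,1,0,0,4.4,0,0,0]
  squeeze: 80

```text
time_s: 4.47
tool_pos: [0.4406, -0.1354, 0.0926]
tcp_rot: [3.139, 0.004, 1.955]
contact_force: [0.4, -0.5, 5.9]
gripper_width: 0.025
```

Run:
```python
from workcell import env
s=env.sense();print(s['time_s'],s['tool_pos'],s['tcp_rot'],s['contact_force'],s['torque'],s['gripper_width'])
```

```text
4.4667 [ 0.44063452 -0.13535575  0.09256838] [3.13922275 0.00352859 1.95458141] [ 0.4001442  -0.48842167  5.85665215] [-0.00768102  0.17716672 -0.00299722] 0.024950572150837094
```

Run:
```python
from h import *
p,y=cmd([.43956,-.13438,.2],1.95445,[0,0,4.4]);print(p,y)
print(delta(p,y,[.478,.14,.19],np.radians(85)))
```

```text
[ 0.43956 -0.13438  0.09   ] 1.95445
(array([ 9.602,  5.534, -4.   ]), np.float64(4.497))
```

Request:
servo_tool:
  targets: [1,0,0,-1.4,0,0,0,1,0,0,-2.8,0,0,0,1,0,0,-4.2,0,0,0,1,1.5,0.85,-4.2,0,0,0.7,1,3.0,1.7,-4.2,0,0,1.4,1,4.5,2.6,-4.2,0,0,2.1,1,6.0,3.45,-4.2,0,0,2.8,1,7.5,4.3,-4.2,0,0,3.5,1,8.6,5.0,-4.1,0,0,4.1,1,9.6,5.53,-4.0,0,0,4.5,1,9.6,5.53,-4.0,0,0,4.5,1,9.6,5.53,-4.0,0,0,4.5,1,9.6,5.53,-4.0,0,0,4.5]

```text
time_s: 5.55
tool_pos: [0.4773, 0.1396, 0.1902]
tcp_rot: [-3.141, 0.001, 1.484]
contact_force: [0.3, -0.4, -2.4]
gripper_width: 0.0253
```

Run:
```python
from workcell import env
from h import *
import pickle
s=env.sense();print(s['time_s'],s['tool_pos'],s['tcp_rot'],s['contact_force'],s['torque'],s['joint_pos'].round(3),s['gripper_width'])
for n in ('wrist','side','scene'):
    ci=env.camera_info(n);b=env.camera(n);pickle.dump(ci,open('w4.pkl' if n=='wrist' else n+'.pkl','wb'))
    cv2.imwrite(f'pics/{n}4.png',b)
    if n=='wrist': cv2.imwrite('pics/g4.png',cv2.resize(b[100:260,170:350],None,fx=4,fy=4,interpolation=cv2.INTER_CUBIC))
    if n=='side': cv2.imwrite('pics/g4s.png',cv2.resize(b[150:270,180:320],None,fx=5,fy=5,interpolation=cv2.INTER_CUBIC))
```

```text
5.55 [0.47727265 0.13964251 0.19017515] [-3.14114137e+00  5.66421317e-04  1.48415576e+00] [ 0.28512182 -0.35013857 -2.39263536] [ 0.03153493 -0.00177376 -0.0593859 ] [ 8.100e-02 -5.600e-02  2.056e+00 -1.000e-03  1.142e+00  1.670e-01] 0.02534812742295256
```

View pics/g4.png

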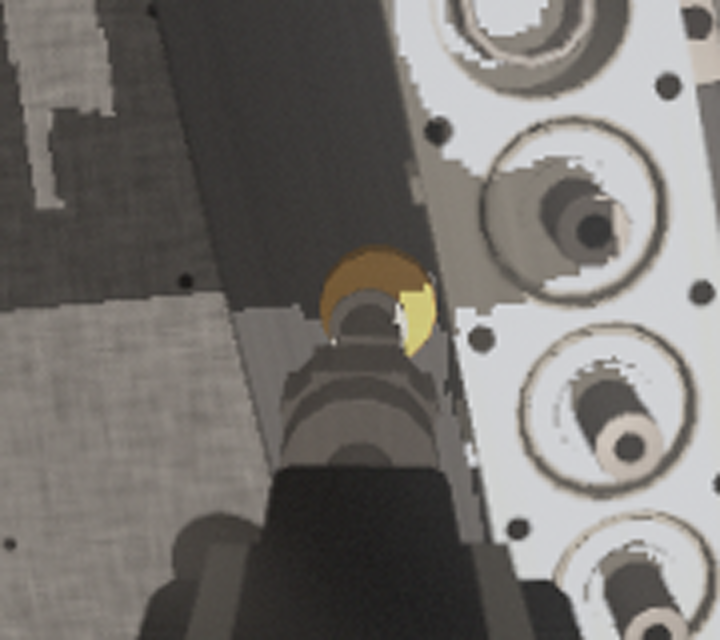

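View pics/g4s.png

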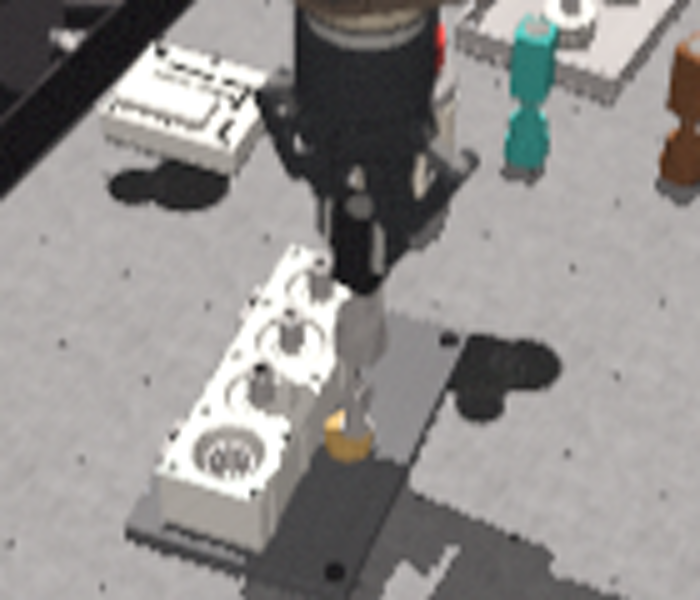

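Request:
servo_tool:
  targets: [1,0,0,0.4,0,0,0,1,0,0,0.8,0,0,0,1,0,0,1.0,0,0,0,1,0,0,1.15,0,0,0,1,0,0,1.3,0,0,0,1,0,0,1.45,0,0,0,1,0,0,1.55,0,0,0,1,0,0,1.55,0,0,0]

```text
time_s: 6.37
tool_pos: [0.4779, 0.1398, 0.1513]
tcp_rot: [3.141, -0.0, 1.483]
contact_force: [0.9, 0.6, -3.0]
gripper_width: 0.025
```

```bash
cat > st.py <<'E'
from workcell import env
s=env.sense();print(s['time_s'],s['tool_pos'],s['tcp_rot'],'F',s['contact_force'].round(2),'T',s['torque'].round(3),'w',s['gripper_width'],'q',s['joint_pos'].round(3))
E
python3 st.py
```

```text
6.3667 [0.47788301 0.13982296 0.151264  ] [ 3.14058205e+00 -1.08277355e-04  1.48324498e+00] F [ 0.93  0.56 -3.01] T [-0.005 -0.259 -0.033] w 0.025015834778638966 q [ 0.081 -0.006  2.085 -0.     1.061  0.168]
```

Request:
servo_tool:
  targets: [1,0,0,0.12,0,0,0,1,0,0,0.24,0,0,0,1,0,0,0.34,0,0,0,1,0,0,0.4,0,0,0,1,0,0,0.4,0,0,0]

```text
time_s: 6.78
tool_pos: [0.4779, 0.1398, 0.1413]
tcp_rot: [3.141, -0.0, 1.483]
contact_force: [1.7, 0.2, -3.0]
gripper_width: 0.0256
```

```bash
python3 st.py
```

```text
6.7833 [0.47787704 0.13979542 0.14134432] [ 3.14065052e+00 -1.26249541e-04  1.48313550e+00] F [ 1.65  0.23 -3.02] T [-0.061 -0.476 -0.037] w 0.02555832754678772 q [ 0.081  0.008  2.092 -0.     1.041  0.168]
```

Request:
servo_tool:
  targets: [1,0,0,0,0,0,0.8,1,0,0,0,0,0,1.6,1,0,0,0,0,0,2.4,1,0,0,0,0,0,3.2,1,0,0,0,0,0,4.0,1,0,0,0,0,0,4.0]

```text
time_s: 7.28
tool_pos: [0.4786, 0.1394, 0.1419]
tcp_rot: [3.138, -0.001, 1.064]
contact_force: [2.9, -0.7, -2.4]
gripper_width: 0.025
```

```bash
python3 st.py
```

```text
7.2833 [0.47858895 0.1393872  0.14191789] [ 3.13832455e+00 -5.11067920e-04  1.06362905e+00] F [ 2.95 -0.72 -2.43] T [-0.428 -0.841  0.089] w 0.025029922687270827 q [ 8.000e-02  7.000e-03  2.091e+00 -2.000e-03  1.040e+00  5.880e-01]
```

Request:
servo_tool:
  targets: [1,0,0,0,0,0,0.8,1,0,0,0,0,0,1.6,1,0,0,0,0,0,2.4,1,0,0,0,0,0,3.2,1,0,0,0,0,0,4.0,1,0,0,0,0,0,4.8,1,0,0,0,0,0,5.0,1,0,0,0,0,0,5.0]

```text
time_s: 7.95
tool_pos: [0.4783, 0.1395, 0.1419]
tcp_rot: [3.14, -0.002, 0.543]
contact_force: [4.2, -2.0, -2.0]
gripper_width: 0.0252
```

```bash
python3 st.py
```

```text
7.95 [0.47833895 0.13948627 0.14190514] [ 3.13972747e+00 -1.50893296e-03  5.43466983e-01] F [ 4.2  -2.01 -1.96] T [-0.468 -0.873  0.076] w 0.025171152783523054 q [ 8.000e-02  7.000e-03  2.091e+00 -1.000e-03  1.041e+00  1.108e+00]
```

Request:
servo_tool:
  targets: [1,0,0,0,0,0,0.4,1,0,0,0,0,0,0.8,1,0,0,0,0,0,1.2,1,0,0,0,0,0,1.5,1,0,0,0,0,0,1.5]

```text
time_s: 8.37
tool_pos: [0.4782, 0.1396, 0.1419]
tcp_rot: [3.14, -0.002, 0.386]
contact_force: [3.1, -1.8, -1.7]
gripper_width: 0.0249
```

```bash
python3 st.py
```

```text
8.3667 [0.47823617 0.13956491 0.14188973] [ 3.14027921e+00 -1.59317415e-03  3.85947495e-01] F [ 3.07 -1.8  -1.72] T [-0.419 -0.932  0.052] w 0.02491473371223407 q [ 8.000e-02  7.000e-03  2.091e+00 -1.000e-03  1.041e+00  1.266e+00]
```

Yaw is now 22° and only drag is felt so far. I'll continue in small steps.

Request:
servo_tool:
  targets: [1,0,0,0,0,0,0.3,1,0,0,0,0,0,0.6,1,0,0,0,0,0,0.9,1,0,0,0,0,0,0.9]

```text
time_s: 8.7
tool_pos: [0.4782, 0.1396, 0.1419]
tcp_rot: [3.141, -0.002, 0.292]
contact_force: [4.6, -2.1, -1.4]
gripper_width: 0.0248
```

```bash
python3 st.py
```

```text
8.7 [0.47818796 0.13963031 0.14190462] [ 3.14055605e+00 -1.59216299e-03  2.91840425e-01] F [ 4.55 -2.12 -1.39] T [-0.495 -0.994  0.046] w 0.02484771426656236 q [ 8.000e-02  7.000e-03  2.091e+00 -1.000e-03  1.041e+00  1.360e+00]
```

Request:
servo_tool:
  targets: [1,0,0,0,0,0,0.3,1,0,0,0,0,0,0.6,1,0,0,0,0,0,0.9,1,0,0,0,0,0,1.0]

```text
time_s: 9.03
tool_pos: [0.4781, 0.1396, 0.1419]
tcp_rot: [3.141, -0.001, 0.188]
contact_force: [3.8, -2.0, -1.8]
gripper_width: 0.0249
```

```bash
python3 st.py
```

```text
9.0333 [0.47810657 0.13962643 0.14186533] [ 3.14059254e+00 -1.46530313e-03  1.87546228e-01] F [ 3.79 -1.97 -1.81] T [-0.491 -1.027  0.373] w 0.024867780483318457 q [ 8.100e-02  7.000e-03  2.091e+00 -1.000e-03  1.041e+00  1.464e+00]
```

Request:
servo_tool:
  targets: [1,0,0,0,0,0,0.3,1,0,0,0,0,0,0.6,1,0,0,0,0,0,0.6]

```text
time_s: 9.28
tool_pos: [0.478, 0.1397, 0.1419]
tcp_rot: [3.141, -0.001, 0.124]
contact_force: [4.1, -2.4, -1.0]
gripper_width: 0.0254
```

```bash
python3 st.py
```

```text
9.2833 [0.47803349 0.13968642 0.14185006] [ 3.14088984e+00 -1.30610704e-03  1.24210442e-01] F [ 4.08 -2.39 -0.99] T [-0.503 -1.026  0.312] w 0.02544726512866123 q [ 8.100e-02  7.000e-03  2.091e+00 -1.000e-03  1.042e+00  1.528e+00]
```

Request:
servo_tool:
  targets: [1,0,0,0,0,0,0.0,1,0,0,0,0,0,0.3,1,0,0,0,0,0,0.6,1,0,0,0,0,0,0.6]
  squeeze: 120

```text
time_s: 9.62
tool_pos: [0.4781, 0.1396, 0.1419]
tcp_rot: [3.141, -0.001, 0.059]
contact_force: [5.1, -3.2, -1.1]
gripper_width: 0.0247
```

Run:
```python
exec(open('st.py').read())
from h import *
b=env.camera('wrist');cv2.imwrite('pics/w5.png',b)
cv2.imwrite('pics/g5.png',cv2.resize(b[100:260,170:350],None,fx=4,fy=4,interpolation=cv2.INTER_CUBIC))
b=env.camera('side')
cv2.imwrite('pics/g5s.png',cv2.resize(b[180:260,200:300],None,fx=7,fy=7,interpolation=cv2.INTER_CUBIC))
```

```text
9.6167 [0.47808464 0.13963964 0.14193847] [ 3.14115536e+00 -1.39163268e-03  5.93916023e-02] F [ 5.05 -3.18 -1.07] T [-0.65  -1.053  0.063] w 0.024740862746569028 q [ 8.000e-02  7.000e-03  2.091e+00 -1.000e-03  1.042e+00  1.592e+00]
```

View pics/g5.png

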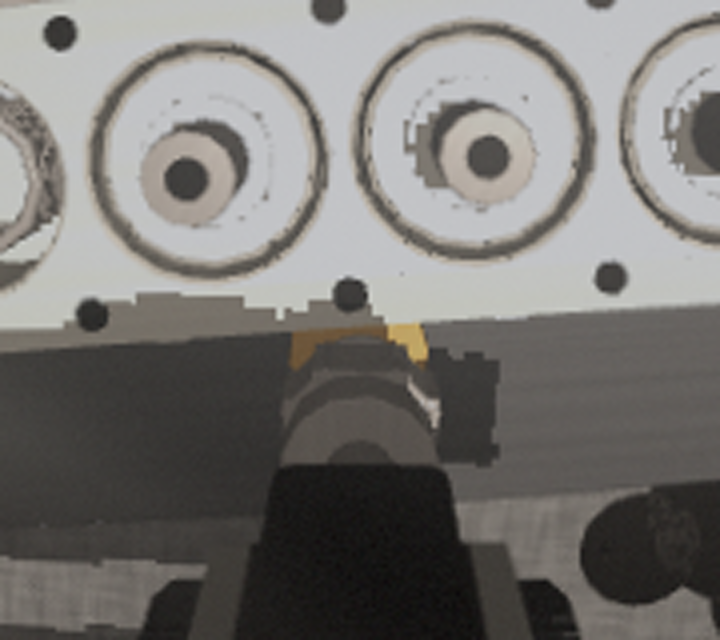

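View pics/g5s.png

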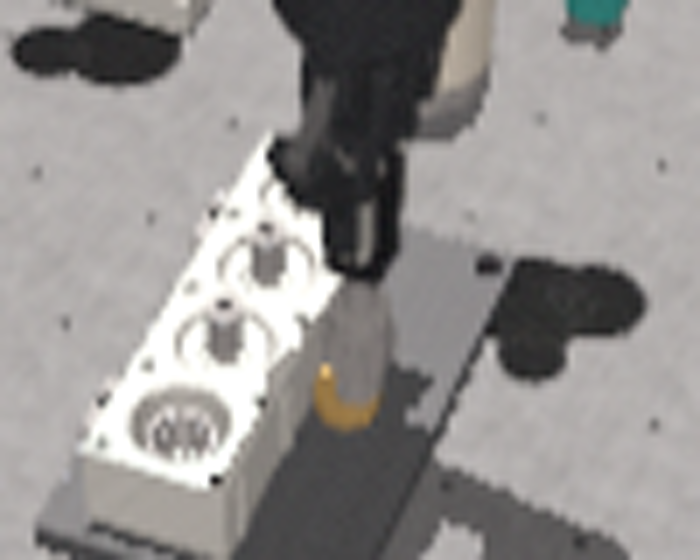

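Request:
servo_tool:
  targets: [1,0,0,0,0,0,0.3,1,0,0,0,0,0,0.6,1,0,0,0,0,0,0.6]

```text
time_s: 9.97
tool_pos: [0.4781, 0.1397, 0.1419]
tcp_rot: [3.141, -0.002, -0.002]
contact_force: [4.5, -2.0, -1.0]
gripper_width: 0.0246
```

```bash
python3 st.py
```

```text
9.9667 [0.47809615 0.13973135 0.14192351] [ 3.14132361e+00 -1.55930827e-03 -2.13498846e-03] F [ 4.45 -1.96 -1.01] T [-0.465 -1.176  0.381] w 0.0246286208426881 q [ 0.081  0.007  2.091 -0.     1.042  1.654]
```

Request:
servo_tool:
  targets: [1,0,0,0,0,0,0.3]

```text
time_s: 10.05
tool_pos: [0.4781, 0.1398, 0.1419]
tcp_rot: [3.141, -0.002, -0.033]
contact_force: [4.6, -3.5, -1.3]
gripper_width: 0.0249
```

Run:
```python
exec(open('st.py').read())
from h import *
b=env.camera('wrist');cv2.imwrite('pics/w6.png',b)
print(env.sense()['torque'],env.sense()['tcp_rot'])
a=cv2.imread('pics/wrist4.png')
f=lambda b:cv2.convertScaleAbs(cv2.resize(b[180:280,200:320],None,fx=3.2,fy=3.2,interpolation=cv2.INTER_CUBIC),alpha=2.5,beta=30)
cv2.imwrite('pics/g6.png',np.hstack([f(a),f(b)]))
```

```text
10.05 [0.47811096 0.1397559  0.14192652] [ 3.14143251e+00 -1.62120662e-03 -3.30314458e-02] F [ 4.62 -3.46 -1.31] T [-0.585 -1.143  0.026] w 0.024853846484335536 q [ 0.081  0.007  2.091 -0.     1.042  1.685]
[-0.62948601 -1.1790106  -0.1233872 ] [-3.14146494e+00 -1.61324124e-03 -3.69726856e-02]
```

View pics/g6.png

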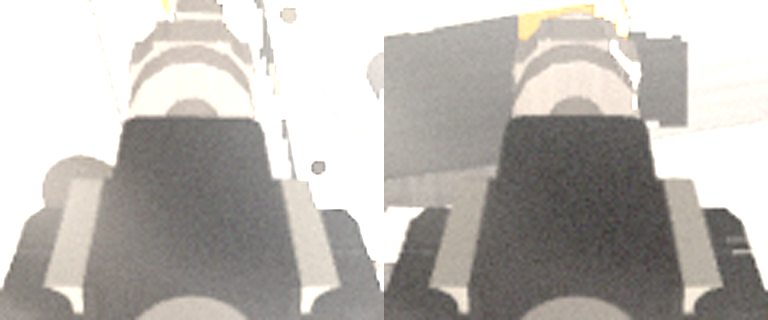

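Run:
```python
from workcell import env
from h import *
ci=env.camera_info('side')
for z in (.163,.106,.0813,.0493,.027,.015): print(z,((proj(ci,[.478,.14,z])[0]-[200,180]+.5)*7-.5).round(0))
ci=env.camera_info('scene')
for z in (.163,.106,.0813,.0493,.027,.015): print(z,((proj(ci,[.478,.14,z])[0]-[240,120]+.5)*6-.5).round(0))
b=env.camera('scene');cv2.imwrite('pics/g7.png',cv2.resize(b[120:240,240:360],None,fx=6,fy=6,interpolation=cv2.INTER_CUBIC)[:600])
exec(open('st.py').read())
```

```text
0.163 [365. 173.]
0.106 [363. 270.]
0.0813 [362. 310.]
0.0493 [361. 360.]
0.027 [361. 394.]
0.015 [361. 412.]
0.163 [358. 143.]
0.106 [350. 245.]
0.0813 [346. 286.]
0.0493 [342. 339.]
0.027 [338. 375.]
0.015 [337. 394.]
10.15 [0.47816425 0.13971668 0.14192579] [-3.14136090e+00 -1.62830063e-03 -3.56953218e-02] F [ 5.35 -3.22 -1.96] T [-0.584 -1.153 -0.167] w 0.024835972840415766 q [0.08  0.007 2.091 0.    1.041 1.687]
```

View pics/g7.png

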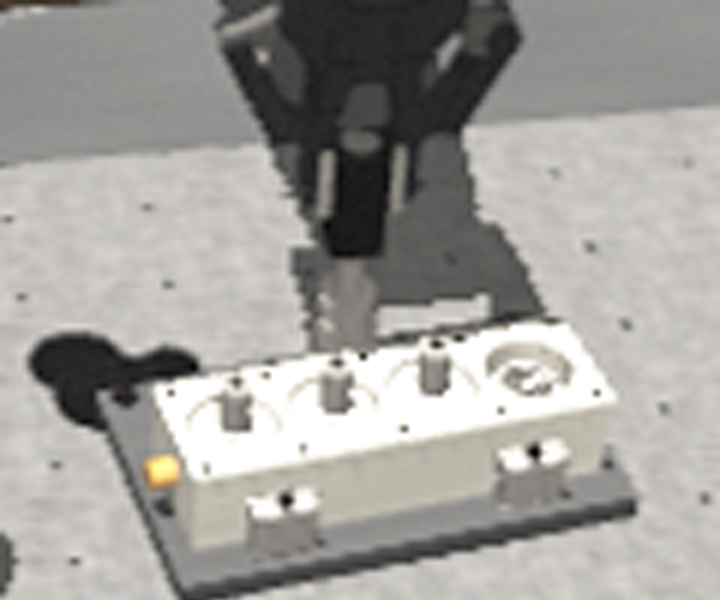

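Request:
servo_tool:
  targets: [1,0,0,0,0,0,0.3,1,0,0,0,0,0,0.6]

```text
time_s: 10.32
tool_pos: [0.4781, 0.1397, 0.1419]
tcp_rot: [-3.141, -0.001, -0.098]
contact_force: [4.8, -1.9, -0.5]
gripper_width: 0.0245
```

```bash
cat >> st.py <<'E'
print('jt',s['joint_torque'].round(3)[3:], 'F',(s['contact_force']**2).sum()**.5)
E
python3 st.py
```

```text
10.3167 [0.47811639 0.13973257 0.14192525] [-3.14132112e+00 -1.47270982e-03 -9.80376592e-02] F [ 4.79 -1.94 -0.54] T [-0.427 -1.037  0.332] w 0.0245231390079296 q [0.08  0.007 2.091 0.    1.042 1.749]
jt [0.765 1.389 0.131] F 5.194817820886262
```

Request:
servo_tool:
  targets: [1,0,0,0,0,0,0]

```text
time_s: 10.4
tool_pos: [0.4781, 0.1398, 0.1419]
tcp_rot: [-3.141, -0.001, -0.098]
contact_force: [4.4, -2.3, -0.9]
gripper_width: 0.025
```

```bash
python3 st.py
```

```text
10.4 [0.47807952 0.13975326 0.14191738] [-3.14123378e+00 -1.33213656e-03 -9.83117178e-02] F [ 4.39 -2.29 -0.89] T [-0.527 -1.138  0.013] w 0.024955441814565566 q [0.08  0.007 2.091 0.    1.042 1.749]
jt [0.714 1.376 0.13 ] F 5.028436141816413
```

Request:
servo_tool:
  targets: [1,0,0,0,0,0,0]

```text
time_s: 10.48
tool_pos: [0.4781, 0.1397, 0.1419]
tcp_rot: [-3.141, -0.001, -0.098]
contact_force: [4.9, -2.3, -1.0]
gripper_width: 0.0244
```

```bash
python3 st.py
```

```text
10.4833 [0.47806365 0.13974613 0.1418961 ] [-3.14118625e+00 -1.25484408e-03 -9.76164459e-02] F [ 4.87 -2.25 -0.96] T [-0.462 -1.055 -0.012] w 0.024369136408505528 q [0.08  0.007 2.091 0.    1.042 1.749]
jt [0.708 1.372 0.046] F 5.452845034813853
```

Request:
servo_tool:
  targets: [1,0,0,0,0,0,0.4,1,0,0,0,0,0,0.8,1,0,0,0,0,0,0.8]

```text
time_s: 10.73
tool_pos: [0.4781, 0.1399, 0.1419]
tcp_rot: [-3.141, -0.001, -0.184]
contact_force: [3.6, -1.8, -2.0]
gripper_width: 0.0247
```

```bash
python3 st.py
```

```text
10.7333 [0.47810427 0.1398689  0.14193661] [-3.14051750e+00 -1.27151217e-03 -1.83662141e-01] F [ 3.64 -1.8  -2.02] T [-0.422 -1.077 -0.095] w 0.024667516862004638 q [8.000e-02 7.000e-03 2.091e+00 1.000e-03 1.042e+00 1.834e+00]
jt [0.555 1.404 0.061] F 4.532865983692463
```

Request:
servo_tool:
  targets: [1,0,0,0,0,0,0]

```text
time_s: 10.82
tool_pos: [0.4781, 0.1399, 0.142]
tcp_rot: [-3.14, -0.001, -0.182]
contact_force: [5.1, -1.9, -1.0]
gripper_width: 0.0248
```

```bash
python3 st.py
python3 - <<'E'
from workcell import env
from h import *
b=env.camera('wrist');cv2.imwrite('pics/w8.png',b)
cv2.imwrite('pics/g8.png',cv2.convertScaleAbs(cv2.resize(b[150:300,190:330],None,fx=4,fy=4,interpolation=cv2.INTER_CUBIC),alpha=1.8,beta=20))
E
```

```text
10.8167 [0.47809173 0.13988644 0.141952  ] [-3.14048205e+00 -1.22810139e-03 -1.82307921e-01] F [ 5.14 -1.87 -0.96] T [-0.482 -1.043 -0.074] w 0.024810281015120755 q [8.000e-02 7.000e-03 2.091e+00 1.000e-03 1.042e+00 1.833e+00]
jt [ 0.549  1.402 -0.086] F 5.548213626126196
```

View pics/g8.png

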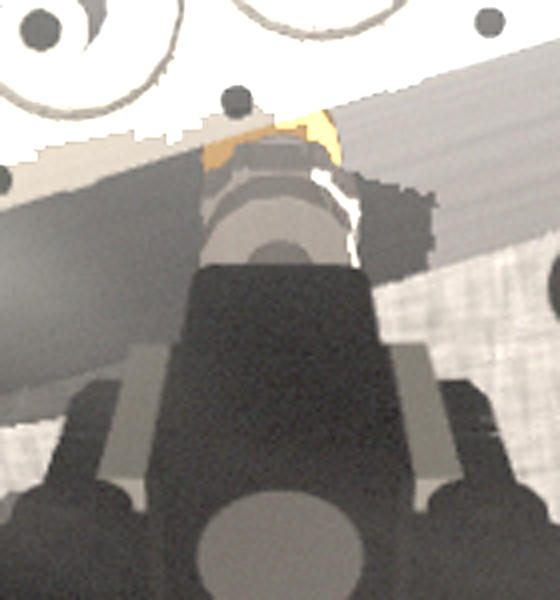

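Request:
servo_tool:
  targets: [1,0,0,0,0,0,-0.6,1,0,0,0,0,0,-1.0,1,0,0,-0.4,0,0,-1,1,0,0,-0.9,0,0,-1,1,0,0,-1.5,0,0,-1,1,-0.7,0,-1.8,0,0,-1,1,-1.4,0,-1.8,0,0,-1,1,-2.0,0,-1.8,0,0,-1,1,-2.0,0,-1.8,0,0,-1]

```text
time_s: 11.62
tool_pos: [0.4239, 0.1499, 0.1848]
tcp_rot: [-3.14, 0.009, -0.076]
contact_force: [-0.3, 0.3, -2.1]
gripper_width: 0.0246
```

```bash
python3 st.py
python3 - <<'E'
from workcell import env
from h import *
import pickle
ci=env.camera_info('wrist');b=env.camera('wrist');pickle.dump(ci,open('w9.pkl','wb'));cv2.imwrite('pics/w9.png',b)
u,v=proj(ci,[.478,.14,.05],True)[0].round().astype(int);print(u,v)
u-=35;v-=30;print(u,v)
cv2.imwrite('pics/g9.png',cv2.convertScaleAbs(cv2.resize(b[v:v+60,u:u+70],None,fx=10,fy=10,interpolation=cv2.INTER_CUBIC),alpha=1.5,beta=10))
E
```

```text
11.6167 [0.42386699 0.14985147 0.18482618] [-3.14044988  0.009299   -0.07610707] F [-0.28  0.31 -2.13] T [0.015 0.004 0.011] w 0.024607680202641206 q [ 0.112 -0.163  2.163  0.003  1.15   1.758]
jt [-0.004  0.032  0.042] F 2.1738432086401347
267 126
232 96
```

View pics/w9.png

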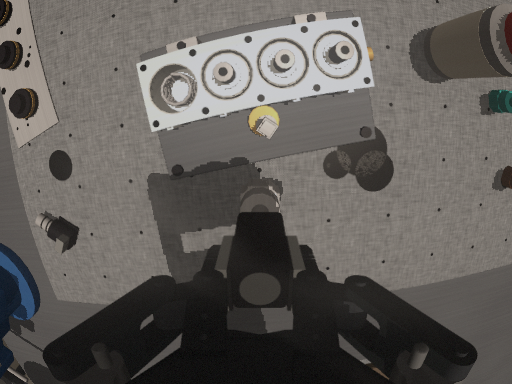

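View pics/g9.png

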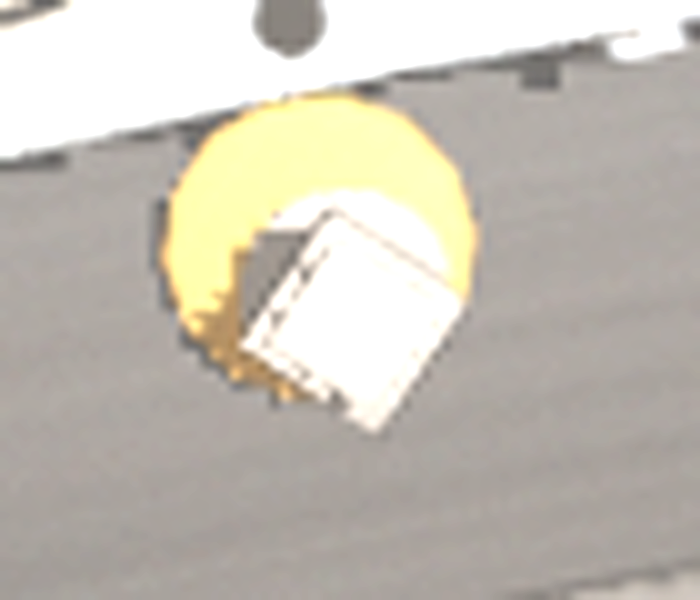

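Run:
```python
import pickle
from h import *
ci=pickle.load(open('w9.pkl','rb'))
o=(232,96);k=10
def g(p,z): return onz(ci,(p[0]+.5)/k-.5+o[0],(p[1]+.5)/k-.5+o[1],z,True)
H=[g(p,.063) for p in [(330,207),(468,298),(375,432),(240,345)]]
print(np.mean(H,0),[np.degrees(np.arctan2(*(H[(i+1)%4]-H[i])[[1,0]]))%90 for i in range(4)],[np.linalg.norm(H[(i+1)%4]-H[i]) for i in range(4)])
im0=cv2.imread('pics/g9.png');c=np.mean(H,0);out=[]
for yaw in (45,52,59):
    im=im0.copy();t=np.radians(yaw)
    for w,z in ((11,.066),(14,.063)):
        q=np.array([[1,1],[1,-1],[-1,-1],[-1,1]])*w/2000@np.array([[np.cos(t),np.sin(t)],[-np.sin(t),np.cos(t)]])
        uv=((proj(ci,np.c_[q+c[:2],np.full(4,z)],True)-o+.5)*10-.5).round().astype(int)
        cv2.polylines(im,[uv],True,(0,0,255) if w==11 else (255,0,0),1)
    out.append(im[170:470,200:460])
cv2.imwrite('pics/g9b.png',np.hstack(out))
# disc
D=g((318,250),.027);print('disc',D)
ci2=pickle.load(open('w2.pkl','rb'))
```

```text
[0.47787669 0.14026412 0.063     ] [np.float64(52.34228858801835), np.float64(51.632186140725764), np.float64(52.63129560152638), np.float64(52.89147469386105)] [np.float64(0.013836917049844317), np.float64(0.013796144351988887), np.float64(0.013533223617081357), np.float64(0.013863984642744668)]
disc [0.48193722 0.14250344 0.027     ]
```

View pics/g9b.png

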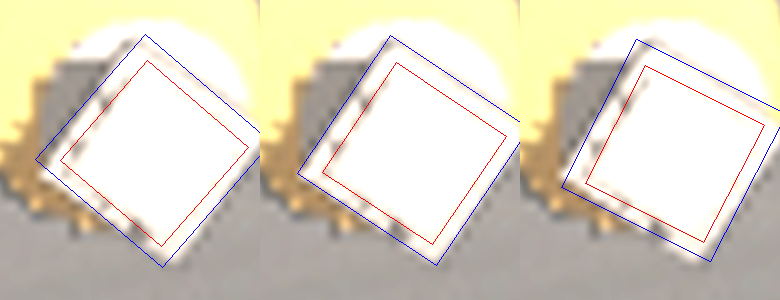

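```bash
python3 st.py
python3 - <<'E'
from workcell import env
from h import *
for n,o,w,h,k in (('side',(200,170),110,90,7),('scene',(250,90),110,90,7)):
    ci=env.camera_info(n);b=env.camera(n)
    im=cv2.resize(b[o[1]:o[1]+h,o[0]:o[0]+w],None,fx=k,fy=k,interpolation=cv2.INTER_CUBIC)
    s=env.sense();t=s['tool_pos']
    base=t[2]-.0926
    th=np.linspace(0,2*np.pi,40)
    for z,r,c in ((0,.014,(0,0,255)),(.032,.014,(0,255,0)),(.058,.013,(255,0,0)),(.115,.013,(255,0,255))):
        P=np.c_[t[0]+r*np.cos(th),t[1]+r*np.sin(th),np.full(40,base+z)]
        uv=((proj(ci,P)-o+.5)*k-.5).round().astype(int);cv2.polylines(im,[uv],True,c,1)
    cv2.imwrite(f'pics/h_{n}.png',im[:600,:800])
E
```

```text
11.6667 [0.42556111 0.14953895 0.18528072] [-3.14066553  0.00617363 -0.07618875] F [ 0.98  0.25 -2.07] T [-0.014  0.008  0.007] w 0.024565920012659226 q [ 1.110e-01 -1.610e-01  2.161e+00  2.000e-03  1.147e+00  1.757e+00]
jt [0.036 0.12  0.013] F 2.307769483095438
```

View pics/h_side.png

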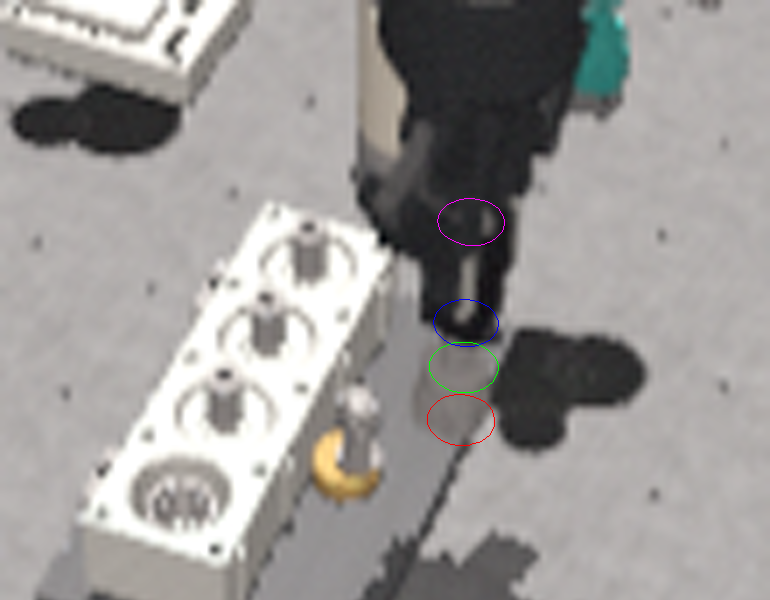

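View pics/h_scene.png

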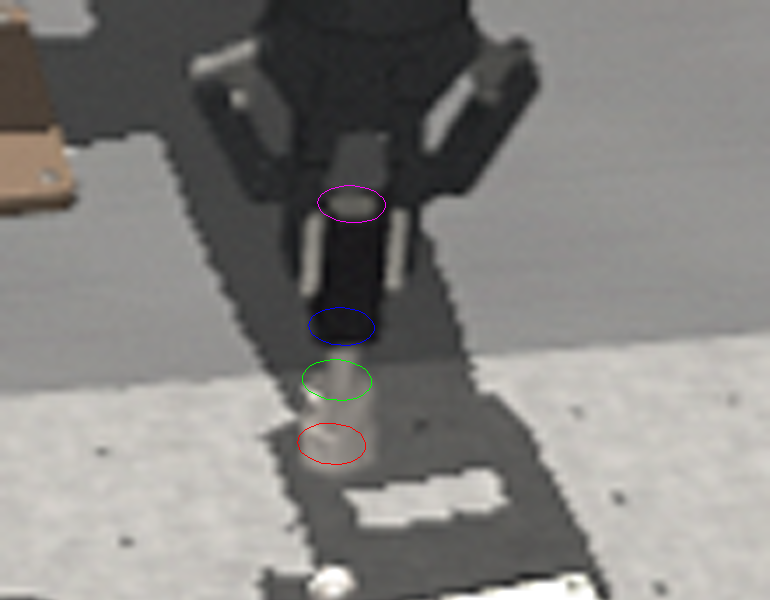

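Run:
```python
from h import *
f=lambda n:cv2.convertScaleAbs(cv2.resize(cv2.imread(n)[170:330,200:320],None,fx=3.3,fy=3.3,interpolation=cv2.INTER_CUBIC),alpha=2.2,beta=30)
cv2.imwrite('pics/i9.png',np.hstack([f('pics/wrist4.png'),f('pics/w9.png')]))
```

```text
(no output)
```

View pics/i9.png

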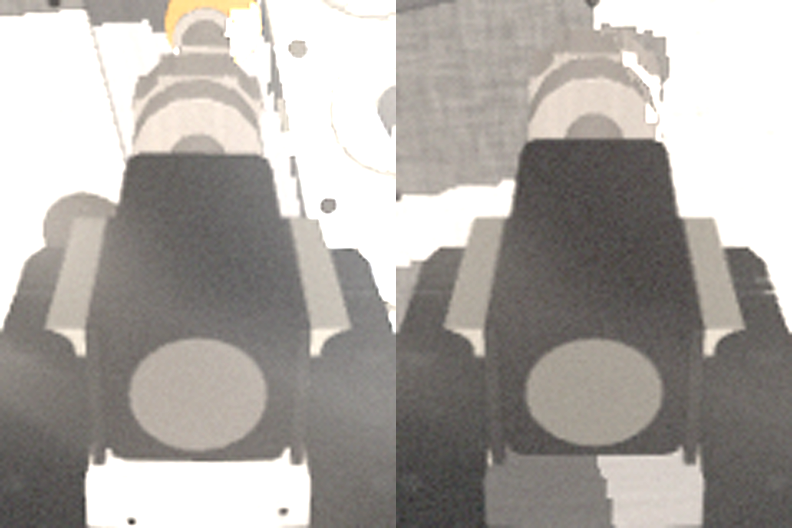

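Run:
```python
from workcell import env
from h import *
from scipy.optimize import least_squares
c=np.load('cam.npz');ci=env.camera_info('wrist')
def rows(P):  # P in tool frame
    q=(P-c['o'])@c['R'];r=np.hypot(q[:,0],q[:,1]);th=np.arctan2(r,q[:,2])
    return ci['cy']+ci['fy']*q[:,1]/r*th
# tool frame: z forward. driver origin at z=+.0926 nominal ; height h -> z=z0-h
def model(p):
    x,t,dz=p
    pts=np.array([[.013,.058],[-.013,.115],[0,.115]]) # (x, h): front handle bottom edge, back top edge, disc centre
    out=[]
    for a,h in pts:
        s=h-.0976  # rel grasp
        X=x+a*np.cos(t)-s*np.sin(t); Z=-.005-s*np.cos(t)-a*np.sin(t)+dz
        out.append([X,0,Z])
    return rows(np.array(out))
for n,obs in (('before',[216.7,309.4,289.7]),('after',[212.4,307.3,288.8])):
    r=least_squares(lambda p:np.r_[model(p)-obs,(p[2])*500],[0,0,0]);print(n,r.x*[1000,57.3,1000],r.fun)
```

```text
before [-2.58652062 -1.02636075  2.18294129] [-0.37773117  1.8173496  -1.29892178  1.09147064]
after [-1.48875712  1.55763791  2.5651672 ] [-0.46818186  2.0996971  -1.46855099  1.2825836 ]
```

Run:
```python
from h import *
import pickle
c=np.load('cam.npz');ci9=pickle.load(open('w9.pkl','rb'))
def info(tp,rpy):
    Rt=rot(rpy);d=dict(ci9);d['eye']=np.array(tp)+Rt@c['o'];d['orientation']=R.from_matrix(Rt@c['R']).as_euler('xyz');return d
ci8=info([.47809,.13989,.14195],[-3.1405,-.0012,-.1823])
ci5=info([.47808,.13964,.14194],[3.14115,-.0014,.0594])
out=[]
for n,ci in (('pics/wrist4.png',pickle.load(open('w4.pkl','rb'))),('pics/w5.png',ci5),('pics/w8.png',ci8),('pics/w9.png',ci9)):
    b=cv2.imread(n);u,v=proj(ci,[.482,.142,.027],True)[0].round().astype(int);u0,v0=u-25,v-25;print(n,u,v)
    im=cv2.convertScaleAbs(cv2.resize(b[v0:v0+50,u0:u0+50],None,fx=8,fy=8,interpolation=cv2.INTER_CUBIC),alpha=1.5,beta=10)
    for th,col in ((.25,(0,0,255)),(.78,(0,255,0)),(1.1,(255,0,0))):
        a=np.radians(7.6)+1.1-th;t=np.linspace(0,2*np.pi,60)
        P=np.c_[.4779+.005*np.cos(a)+.015*np.cos(t),.1402+.005*np.sin(a)+.015*np.sin(t),np.full(60,.027)]
        cv2.polylines(im,[((proj(ci,P,True)-[u0,v0]+.5)*8-.5).round().astype(int)],True,col,1)
    out.append(im)
cv2.imwrite('pics/j.png',cv2.resize(np.vstack([np.hstack(out[:2]),np.hstack(out[2:])]),(600,600)))
```

```text
pics/wrist4.png 266 179
pics/w5.png 258 190
pics/w8.png 258 190
pics/w9.png 264 120
```

View pics/j.png

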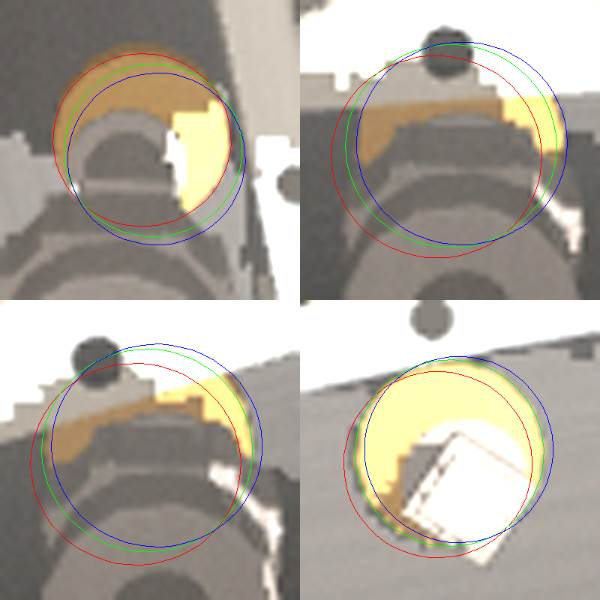

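Run:
```python
from h import *
p,y=cmd([.43956,-.13438,.09],1.95445,[9.6,5.53,-4],4.5);p,y=cmd(p,y,[0,0,1.95]);y-=np.radians(6*(4+5+1.5+.9+1+.6+.6+.6+.3+.6+.8))
p,y=cmd(p,y,[-2,0,-1.8],-1);print(p,np.degrees(y))
print(delta(p,y,[.45,-.03,.15],np.radians(52)))
```

```text
[0.42874933 0.1489629  0.18625   ] -4.4182637306562595
(array([1.399, 7.072, 1.45 ]), np.float64(-9.403))
```

Request:
servo_tool:
  targets: [1,0.3,1.2,0,0,0,-1.1,1,0.5,2.4,0,0,0,-2.2,1,0.7,3.6,0,0,0,-3.3,1,0.9,4.8,0.2,0,0,-4.4,1,1.2,6.0,0.6,0,0,-5.5,1,1.4,7.07,1.0,0,0,-6.6,1,1.4,7.07,1.45,0,0,-7.7,1,1.4,7.07,2.2,0,0,-8.8,1,1.4,7.07,2.9,0,0,-9.4,1,1.4,7.07,3.3,0,0,-9.4,1,1.4,7.07,3.5,0,0,-9.4,1,1.4,7.07,3.65,0,0,-9.4,1,1.4,7.07,3.7,0,0,-9.4]

```text
time_s: 12.85
tool_pos: [0.4498, -0.03, 0.0941]
tcp_rot: [-3.14, 0.0, 0.906]
contact_force: [-1.7, 0.6, 1.8]
gripper_width: 0.0246
```

```bash
python3 st.py
```

```text
12.85 [ 0.44980356 -0.02997657  0.09411839] [-3.14047274e+00  2.85526123e-04  9.06447237e-01] F [-1.7   0.56  1.81] T [ 0.068  0.456 -0.04 ] w 0.024619608757099436 q [-0.292 -0.025  2.225  0.     0.942  0.372]
jt [ 0.027 -0.577 -0.006] F 2.545020179308332
```

Request:
servo_tool:
  targets: [0.6,0,0,0,0,0,0,0.4,0,0,0,0,0,0,0.4,0,0,0,0,0,0,0.4,0,0,0,0,0,0,0.4,0,0,0,0,0,0]
  squeeze: 80

```text
time_s: 13.27
tool_pos: [0.4501, -0.0301, 0.0947]
tcp_rot: [3.14, -0.001, 0.907]
contact_force: [-0.5, 0.8, -0.9]
gripper_width: 0.0515
```

```bash
python3 st.py
python3 - <<'E'
from workcell import env
from h import *
import pickle
ci=env.camera_info('wrist');b=env.camera('wrist');pickle.dump(ci,open('w10.pkl','wb'));cv2.imwrite('pics/w10.png',b)
im=cv2.convertScaleAbs(cv2.resize(b[180:340,190:330],None,fx=4,fy=4,interpolation=cv2.INTER_CUBIC)[:600],alpha=2,beta=30)
cv2.imwrite('pics/k10.png',im)
E
```

```text
13.2667 [ 0.45013312 -0.03012332  0.0947236 ] [ 3.14030670e+00 -5.64045330e-04  9.07271556e-01] F [-0.49  0.79 -0.95] T [-0.01   0.033 -0.013] w 0.05145706944533942 q [-0.292 -0.026  2.225  0.     0.941  0.371]
jt [ 0.    -0.004  0.001] F 1.3292685162065394
```

View pics/k10.png

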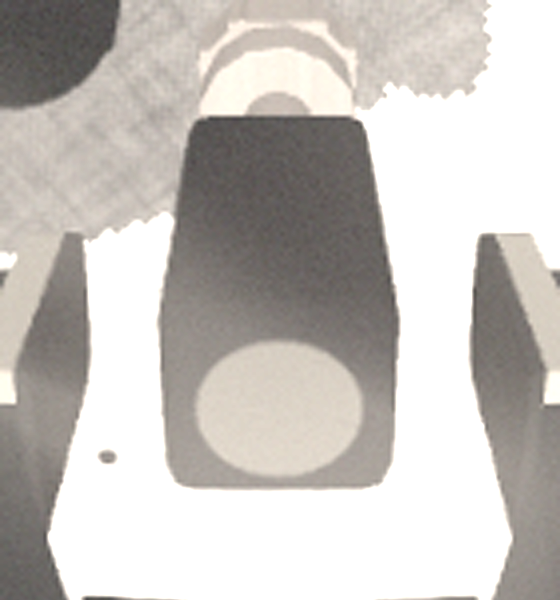

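Run:
```python
from h import *
import pickle
ci=pickle.load(open('w10.pkl','rb'))
def g(p,z): return onz(ci,(p[0]+.5)/4-.5+190,(p[1]+.5)/4-.5+180,z,True)
t=np.array([.45013,-.03012,.09472]);Rt=rot([np.pi,0,.9073])
print('top disc',(Rt.T@(g((279,408),.115)-t)).round(4))
l,r=g((160,330),.115),g((399,330),.115)
print('back edge',(Rt.T@(g((275,488),.115)-t)).round(4),'bottom front edge',(Rt.T@(g((278,115),.058)-t)).round(4))
# same for w3 style check on housing deck etc not needed
```

```text
top disc [ 0.0023 -0.0017 -0.0203]
back edge [-0.0088 -0.0022 -0.0203] bottom front edge [ 0.0157 -0.0018  0.0367]
```

Request:
servo_tool:
  targets: [0.4,0.1,0,0,0,0,0,0.7,0.1,0,0,0,0,0,1,0.1,0,0,0,0,0,1,0.1,0,0,0,0,0,1,0.1,0,0,0,0,0,1,0.1,0,0,0,0,0]
  squeeze: 80

```text
time_s: 13.82
tool_pos: [0.4515, -0.0281, 0.0943]
tcp_rot: [3.141, -0.0, 0.907]
contact_force: [0.2, 1.3, 0.5]
gripper_width: 0.0251
```

```bash
python3 st.py
python3 - <<'E'
from h import *
p,y=cmd([.42875,.14896,.18625],np.radians(-4.418),[1.4,7.07,3.7],-9.4);p,y=cmd(p,y,[.1,0,0]);print(p,np.degrees(y))
print(delta(p,y,[.4779,.1402,.186],np.radians(52)))
E
```

```text
13.8167 [ 0.45145239 -0.02809989  0.09427749] [ 3.14121611e+00 -3.60587260e-04  9.07143887e-01] F [0.17 1.31 0.5 ] T [ 0.013 -0.056  0.028] w 0.02514877681174897 q [-0.287 -0.022  2.222  0.     0.941  0.376]
jt [-0.093  0.025  0.   ] F 1.4109110666851516
[ 0.45157032 -0.02799139  0.09375   ] 51.98200000000001
(array([ 5.949, -3.314, -3.69 ]), np.float64(-0.003))
```

Request:
servo_tool:
  targets: [1,0,0,-1.3,0,0,0,1,0,0,-2.6,0,0,0,1,0.6,-0.3,-3.7,0,0,0,1,1.8,-1.0,-3.7,0,0,0,1,3.0,-1.7,-3.7,0,0,0,1,4.2,-2.35,-3.7,0,0,0,1,5.3,-2.95,-3.7,0,0,0,1,5.95,-3.31,-3.7,0,0,0,1,5.95,-3.31,-3.7,0,0,0,1,5.95,-3.31,-3.7,0,0,0,1,5.95,-3.31,-3.0,0,0,0,1,5.95,-3.31,-2.6,0,0,0,1,5.95,-3.31,-2.3,0,0,0,1,5.95,-3.31,-2.3,0,0,0]

```text
time_s: 14.98
tool_pos: [0.4767, 0.1387, 0.1495]
tcp_rot: [-3.14, 0.003, 0.906]
contact_force: [0.6, -0.4, -2.6]
gripper_width: 0.0248
```

```bash
python3 st.py
```

```text
14.9833 [0.47666767 0.13867929 0.14945161] [-3.14024882e+00  2.83405518e-03  9.06114104e-01] F [ 0.64 -0.38 -2.55] T [-0.196 -0.141  0.013] w 0.024799182813761464 q [ 7.900e-02 -5.000e-03  2.088e+00 -1.000e-03  1.061e+00  7.440e-01]
jt [ 0.281  0.209 -0.007] F 2.6597036990616103
```

Request:
servo_tool:
  targets: [1,0,0,0.15,0,0,0,1,0,0,0.3,0,0,0,1,0,0,0.32,0,0,0,1,0,0,0.32,0,0,0]

```text
time_s: 15.32
tool_pos: [0.477, 0.1393, 0.143]
tcp_rot: [-3.141, 0.003, 0.908]
contact_force: [-1.5, -3.9, -3.3]
gripper_width: 0.025
```

```bash
python3 st.py
```

```text
15.3167 [0.47701954 0.1392676  0.1430021 ] [-3.14121682e+00  2.66286470e-03  9.07550494e-01] F [-1.55 -3.87 -3.26] T [-1.009  0.387 -0.039] w 0.02501425727183724 q [ 8.000e-02  5.000e-03  2.091e+00 -2.000e-03  1.047e+00  7.450e-01]
jt [ 1.093 -0.569 -0.021] F 5.293002121347985
```

Request:
servo_tool:
  targets: [1,-0.06,0.02,0,0,0,0,1,-0.06,0.02,0,0,0,0.8,1,-0.06,0.02,0,0,0,1.6,1,-0.06,0.02,0,0,0,2.4,1,-0.06,0.02,0,0,0,3.2,1,-0.06,0.02,0,0,0,4.0,1,-0.06,0.02,0,0,0,4.6,1,-0.06,0.02,0,0,0,4.6]

```text
time_s: 15.98
tool_pos: [0.4764, 0.1384, 0.1433]
tcp_rot: [-3.141, 0.002, 0.425]
contact_force: [-2.3, -3.2, -0.7]
gripper_width: 0.0249
```

```bash
python3 st.py
```

```text
15.9833 [0.47635253 0.13840337 0.14329018] [-3.14121877e+00  2.18319874e-03  4.25138621e-01] F [-2.29 -3.17 -0.68] T [-0.813  0.678  0.034] w 0.024922087696905817 q [ 7.800e-02  2.000e-03  2.093e+00 -0.000e+00  1.048e+00  1.224e+00]
jt [ 0.835 -0.936  0.344] F 3.970437141711461
```

Request:
servo_tool:
  targets: [1,0,0,0,0,0,0.3,1,0,0,0,0,0,0.3]

```text
time_s: 16.15
tool_pos: [0.4764, 0.1385, 0.1433]
tcp_rot: [-3.141, 0.002, 0.396]
contact_force: [-3.3, -2.8, -0.4]
gripper_width: 0.0251
```

```bash
python3 st.py
```

```text
16.15 [0.47635246 0.13848703 0.14329251] [-3.14109132e+00  2.12897090e-03  3.95656205e-01] F [-3.27 -2.84 -0.39] T [-0.743  0.79   0.037] w 0.025051224010427822 q [ 0.078  0.003  2.093 -0.     1.048  1.253]
jt [ 0.805 -1.073  0.206] F 4.349631549142213
```

Request:
servo_tool:
  targets: [1,0,0,0,0,0,0.3,1,0,0,0,0,0,0.3]

```text
time_s: 16.32
tool_pos: [0.4764, 0.1386, 0.1433]
tcp_rot: [-3.141, 0.002, 0.364]
contact_force: [-3.2, -2.8, -0.9]
gripper_width: 0.0252
```

```bash
python3 st.py
```

```text
16.3167 [0.47637385 0.13856545 0.14329539] [-3.14096519e+00  2.08280284e-03  3.64220029e-01] F [-3.2  -2.83 -0.91] T [-0.695  0.821  0.093] w 0.025155269238189247 q [0.078 0.003 2.093 0.    1.048 1.285]
jt [ 0.744 -1.206  0.206] F 4.370994777758654
```

Request:
servo_tool:
  targets: [1,0,0,0,0,0,0.3,1,0,0,0,0,0,0.3]

```text
time_s: 16.48
tool_pos: [0.4764, 0.1386, 0.1433]
tcp_rot: [-3.141, 0.002, 0.333]
contact_force: [-3.6, -2.6, -0.7]
gripper_width: 0.0249
```

```bash
python3 st.py
python3 - <<'E'
from workcell import env
from h import *
import pickle
ci=env.camera_info('wrist');b=env.camera('wrist');cv2.imwrite('pics/w11.png',b)
u,v=proj(ci,[.482,.142,.027],True)[0].round().astype(int);u0,v0=u-25,v-25
im=cv2.convertScaleAbs(cv2.resize(b[v0:v0+50,u0:u0+50],None,fx=10,fy=10,interpolation=cv2.INTER_CUBIC),alpha=1.5,beta=10)
for th,col in ((.78,(0,255,0)),(1.1,(255,0,0))):
    a=np.radians(7.6)+1.1-th;t=np.linspace(0,2*np.pi,60)
    P=np.c_[.4779+.005*np.cos(a)+.015*np.cos(t),.1402+.005*np.sin(a)+.015*np.sin(t),np.full(60,.027)]
    cv2.polylines(im,[((proj(ci,P,True)-[u0,v0]+.5)*10-.5).round().astype(int)],True,col,1)
cv2.imwrite('pics/k11.png',im)
E
```

```text
16.4833 [0.4763826  0.13864186 0.14330157] [-3.14083528e+00  2.00773487e-03  3.32736326e-01] F [-3.6  -2.58 -0.69] T [-0.593  0.979  0.047] w 0.024934613684709447 q [0.078 0.003 2.093 0.    1.048 1.316]
jt [ 0.666 -1.332  0.207] F 4.488523796318664
```

View pics/k11.png

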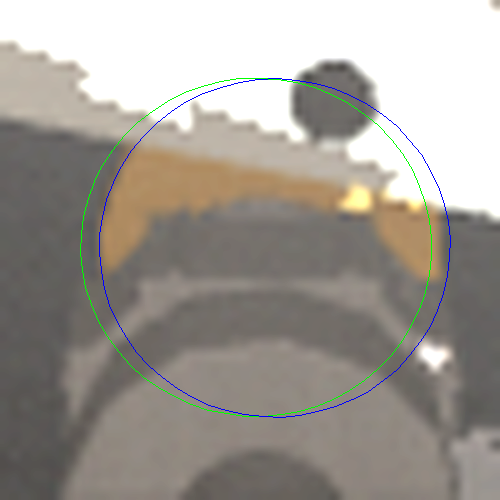

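Request:
servo_tool:
  targets: [1,0,0,0,0,0,0.3,1,0,0,0,0,0,0.3]

```text
time_s: 16.7
tool_pos: [0.4764, 0.1387, 0.1433]
tcp_rot: [-3.141, 0.002, 0.301]
contact_force: [-3.0, -2.3, -0.2]
gripper_width: 0.0246
```

```bash
python3 st.py
```

```text
16.7 [0.47641132 0.13871684 0.14329517] [-3.14068001e+00  1.90685785e-03  3.00964132e-01] F [-3.02 -2.31 -0.21] T [-0.487  1.114  0.136] w 0.024603696658529565 q [7.800e-02 3.000e-03 2.093e+00 1.000e-03 1.048e+00 1.348e+00]
jt [ 0.557 -1.509  0.207] F 3.8056182720859213
```

Request:
servo_tool:
  targets: [1,0,0,0,0,0,0.3,1,0,0,0,0,0,0.3]

```text
time_s: 16.87
tool_pos: [0.4764, 0.1388, 0.1433]
tcp_rot: [-3.141, 0.002, 0.27]
contact_force: [-4.2, -2.6, -0.7]
gripper_width: 0.025
```

```bash
python3 st.py
```

```text
16.8667 [0.476383   0.13875566 0.14326654] [-3.14063662e+00  2.02270031e-03  2.69882781e-01] F [-4.22 -2.65 -0.69] T [-0.49   1.128  0.17 ] w 0.02499966056775018 q [7.800e-02 3.000e-03 2.093e+00 1.000e-03 1.048e+00 1.379e+00]
jt [ 0.529 -1.538  0.273] F 5.029093415583844
```

Request:
servo_tool:
  targets: [1,0,0,0,0,0,0.2,1,0,0,0,0,0,0.2]

```text
time_s: 17.03
tool_pos: [0.4763, 0.1388, 0.1433]
tcp_rot: [-3.141, 0.002, 0.25]
contact_force: [-4.1, -1.0, -0.6]
gripper_width: 0.0253
```

```bash
python3 st.py
```

```text
17.0333 [0.47634976 0.13879289 0.14326581] [-3.14067859e+00  2.07738027e-03  2.49637524e-01] F [-4.09 -1.05 -0.57] T [-0.422  1.142  0.271] w 0.025284049061010203 q [7.800e-02 3.000e-03 2.093e+00 1.000e-03 1.048e+00 1.399e+00]
jt [ 0.525 -1.551  0.307] F 4.264083746184082
```

Request:
servo_tool:
  targets: [1,0,0,0,0,0,0.2,1,0,0,0,0,0,0.2]

```text
time_s: 17.2
tool_pos: [0.4764, 0.1389, 0.1433]
tcp_rot: [-3.141, 0.002, 0.228]
contact_force: [-4.8, -2.0, -0.3]
gripper_width: 0.0252
```

```bash
python3 st.py
```

```text
17.2 [0.47636572 0.13885254 0.14327525] [-3.14059618e+00  1.96186314e-03  2.27973614e-01] F [-4.76 -2.   -0.26] T [-0.38   1.226  0.279] w 0.02523804293360192 q [7.900e-02 3.000e-03 2.093e+00 1.000e-03 1.048e+00 1.421e+00]
jt [ 0.442 -1.605  0.316] F 5.172291236621301
```

Run:
```python
from h import *
p,y=cmd([.45157,-.02799,.09375],np.radians(51.982),[5.95,-3.31,-2.3]);p,y=cmd(p,y,[0,0,.32]);p,y=cmd(p,y,[-.06,.02,0],4.6);y-=np.radians(6*(.3*5+.4));print(p,np.degrees(y))
p1=[.455,.06,.187];print(delta(p,y,p1,np.radians(27)))
```

```text
[0.47746463 0.13867461 0.14325   ] 12.982000000000003
(array([-1.583,  2.865, -1.75 ]), np.float64(-2.336))
```

Request:
servo_tool:
  targets: [1,0,0,0,0,0,-0.8,1,0,0,0,0,0,-1.6,1,0,0,0,0,0,-2.3,1,0,0,-0.4,0,0,-2.3,1,0,0,-0.8,0,0,-2.3,1,0,0,-1.3,0,0,-2.3,1,0,0,-1.75,0,0,-2.3,1,-0.5,0.9,-1.75,0,0,-2.3,1,-1.0,1.9,-1.75,0,0,-2.3,1,-1.58,2.86,-1.75,0,0,-2.3,1,-1.58,2.86,-1.75,0,0,-2.3]

```text
time_s: 18.12
tool_pos: [0.4555, 0.0573, 0.1894]
tcp_rot: [3.138, -0.004, 0.463]
contact_force: [-0.1, 1.2, -1.6]
gripper_width: 0.0253
```

```bash
python3 st.py
python3 - <<'E'
from workcell import env
from h import *
import pickle
ci=env.camera_info('wrist');b=env.camera('wrist');pickle.dump(ci,open('w12.pkl','wb'));cv2.imwrite('pics/w12.png',b)
u,v=proj(ci,[.478,.14,.05],True)[0].round().astype(int);u0,v0=u-35,v-30;print(u0,v0)
im=cv2.convertScaleAbs(cv2.resize(b[v0:v0+60,u0:u0+70],None,fx=10,fy=10,interpolation=cv2.INTER_CUBIC),alpha=1.3,beta=0)
cv2.imwrite('pics/k12.png',im)
for th,col in ((.95,(0,255,0)),(1.1,(255,0,0))):
    a=np.radians(7.6)+1.1-th;t=np.linspace(0,2*np.pi,60)
    P=np.c_[.4779+.005*np.cos(a)+.015*np.cos(t),.1402+.005*np.sin(a)+.015*np.sin(t),np.full(60,.027)]
    cv2.polylines(im,[((proj(ci,P,True)-[u0,v0]+.5)*10-.5).round().astype(int)],True,col,1)
    t=np.radians(7.6)-th
    q=np.array([[1,1],[1,-1],[-1,-1],[-1,1]])*14/2000@np.array([[np.cos(t),np.sin(t)],[-np.sin(t),np.cos(t)]])
    cv2.polylines(im,[((proj(ci,np.c_[q+[.4779,.1402],np.full(4,.063)],True)-[u0,v0]+.5)*10-.5).round().astype(int)],True,col,1)
cv2.imwrite('pics/k12b.png',im)
E
```

```text
18.1167 [0.45547247 0.05729372 0.18942149] [ 3.1380113  -0.0040179   0.46337439] F [-0.08  1.22 -1.6 ] T [-0.038 -0.016  0.004] w 0.025289491192281306 q [-9.600e-02 -1.520e-01  2.145e+00 -1.000e-03  1.143e+00  1.012e+00]
jt [-0.159  0.035 -0.234] F 2.0100952717565144
155 97
```

View pics/w12.png

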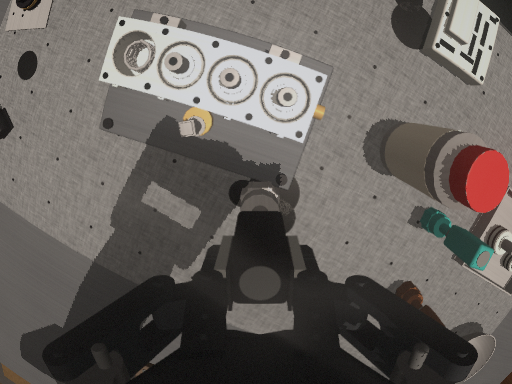

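View pics/k12b.png

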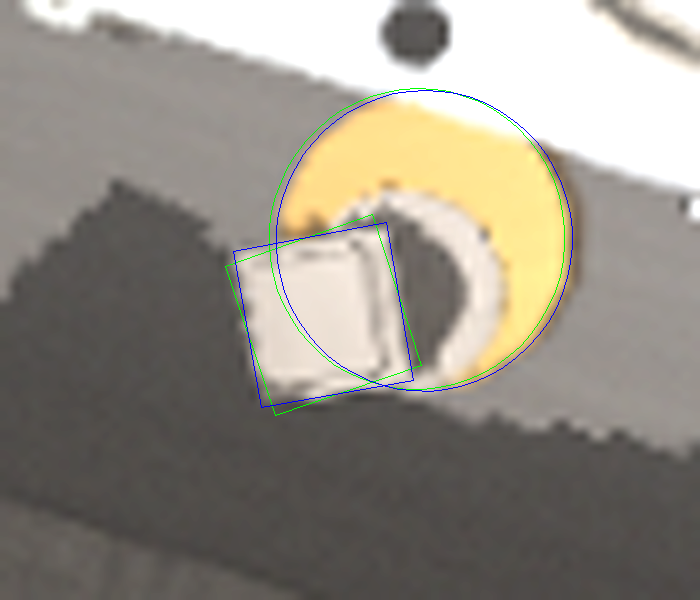

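Run:
```python
from h import *
p,y=cmd([.47746,.13867,.14325],np.radians(12.982),[-1.58,2.86,-1.75],-2.3);print(p,np.degrees(y))
print(delta(p,y,[.440,-.134,.0945],np.radians(22)))
```

```text
[0.45503171 0.06012402 0.187     ] 26.782
(array([-4.036,  6.661,  3.7  ]), np.float64(0.797))
```

Request:
servo_tool:
  targets: [1,-0.8,1.3,0,0,0,0.2,1,-1.6,2.6,0,0,0,0.4,1,-2.4,3.9,0,0,0,0.6,1,-3.2,5.3,0,0,0,0.8,1,-4.04,6.66,0,0,0,0.8,1,-4.04,6.66,0.5,0,0,0.8,1,-4.04,6.66,1.4,0,0,0.8,1,-4.04,6.66,2.3,0,0,0.8,1,-4.04,6.66,3.0,0,0,0.8,1,-4.04,6.66,3.4,0,0,0.8,1,-4.04,6.66,3.6,0,0,0.8,1,-4.04,6.66,3.72,0,0,0.8,1,-4.04,6.66,3.72,0,0,0.8]

```text
time_s: 19.25
tool_pos: [0.4404, -0.1341, 0.0949]
tcp_rot: [3.141, -0.001, 0.384]
contact_force: [0.4, 0.3, -1.5]
gripper_width: 0.0249
```

```bash
python3 st.py
```

```text
19.25 [ 0.44039591 -0.13413797  0.09490941] [ 3.14057819e+00 -1.14119732e-03  3.83963834e-01] F [ 0.39  0.29 -1.47] T [-0.042  0.023 -0.019] w 0.024949892314227343 q [-0.517 -0.005  2.204  0.     0.941  0.67 ]
jt [ 0.007 -0.059  0.002] F 1.5522559448969968
```

Request:
servo_tool:
  targets: [1,0,0,0.04,0,0,0,1,0,0,0.06,0,0,0,0.7,0,0,0.06,0,0,0,0.4,0,0,0.06,0,0,0,0.4,0,0,0.06,0,0,0,0.4,0,0,0.06,0,0,0,0.4,0,0,-0.6,0,0,0,0.4,0,0,-1.8,0,0,0,0.4,0,0,-3.3,0,0,0,0.4,0,0,-4.5,0,0,0,0.4,0,0,-4.5,0,0,0]

```text
time_s: 20.17
tool_pos: [0.443, -0.1361, 0.2144]
tcp_rot: [3.131, -0.009, 0.384]
contact_force: [1.0, -0.8, 0.6]
gripper_width: 0.0514
```

```bash
python3 st.py
python3 - <<'E'
from workcell import env
from h import *
import pickle
ci=env.camera_info('wrist');b=env.camera('wrist');pickle.dump(ci,open('w13.pkl','wb'));cv2.imwrite('pics/w13.png',b)
cv2.imwrite('pics/k13.png',cv2.resize(b[80:240,330:510],None,fx=4,fy=4,interpolation=cv2.INTER_CUBIC))
E
```

```text
20.1667 [ 0.44300138 -0.13605269  0.2143904 ] [ 3.13083258 -0.00850564  0.38379824] F [ 1.02 -0.8   0.64] T [-0.007 -0.036 -0.025] w 0.05138670255544615 q [-0.517 -0.175  2.117 -0.     1.186  0.67 ]
jt [-0.008  0.42  -0.   ] F 1.4485474335710302
```

View pics/w13.png

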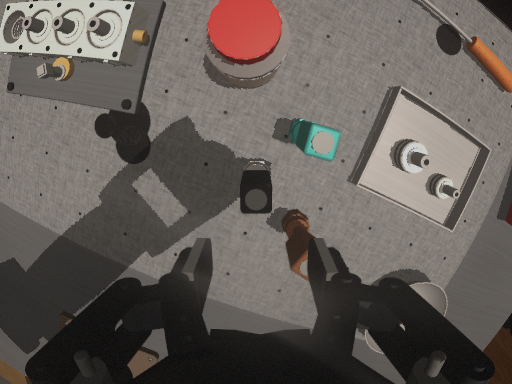

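Run:
```python
from h import *
p,y=cmd([.45503,.06012,.187],np.radians(26.782),[-4.04,6.66,3.72],.8);p,y=cmd(p,y,[0,0,-4.5]);print(p,np.degrees(y))
print(delta(p,y,[.536,-.298,.16],np.radians(90)))
```

```text
[ 0.43988895 -0.13402942  0.2065    ] 21.982000000000003
(array([1.11 , 7.521, 1.86 ]), np.float64(-11.336))
```

View pics/k13.png

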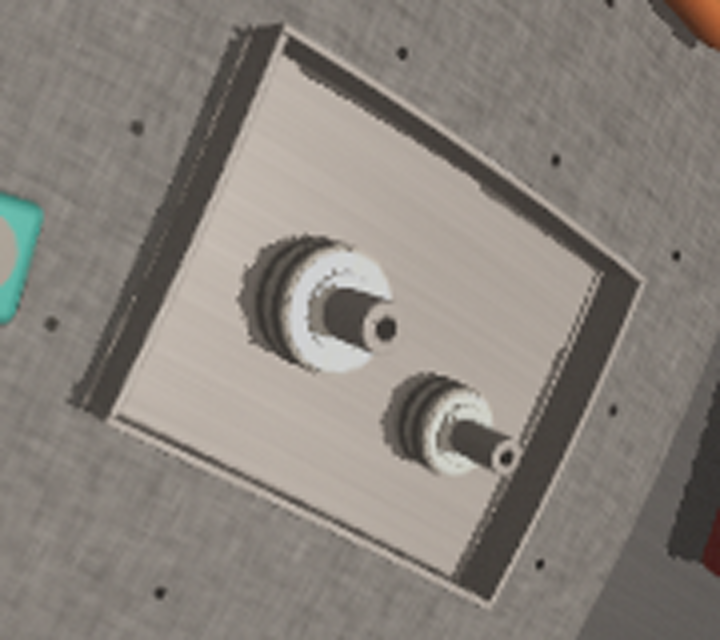

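The enlarged crop shows two pistons. The one at (335,310) has a crown about 105 px wide and the one at (455,430) about 75 px. The first, nearer the turquoise look-alike, is the larger, so that's the target. I'm moving above it now.

Request:
servo_tool:
  targets: [0.4,0.2,1.2,0,0,0,-1.1,0.4,0.4,2.4,0,0,0,-2.2,0.4,0.6,3.6,0,0,0,-3.3,0.4,0.8,4.9,0,0,0,-4.4,0.4,1.0,6.2,0.4,0,0,-5.5,0.4,1.1,7.52,1.0,0,0,-6.6,0.4,1.1,7.52,1.86,0,0,-7.7,0.4,1.1,7.52,1.86,0,0,-8.8,0.4,1.1,7.52,1.86,0,0,-9.9,0.4,1.1,7.52,1.86,0,0,-11.0,0.4,1.1,7.52,1.86,0,0,-11.33,0.4,1.1,7.52,1.86,0,0,-11.33,0.4,1.1,7.52,1.86,0,0,-11.33]

```text
time_s: 21.3
tool_pos: [0.5347, -0.2977, 0.1587]
tcp_rot: [-3.14, -0.002, 1.569]
contact_force: [-0.3, -0.4, -0.0]
gripper_width: 0.0514
```

```bash
python3 st.py
python3 - <<'E'
from workcell import env
from h import *
import pickle
ci=env.camera_info('wrist');b=env.camera('wrist');pickle.dump(ci,open('w14.pkl','wb'));cv2.imwrite('pics/w14.png',b)
cv2.imwrite('pics/k14.png',cv2.resize(b[130:280,190:330],None,fx=4,fy=4,interpolation=cv2.INTER_CUBIC))
E
```

```text
21.3 [ 0.53473048 -0.2977091   0.15872308] [-3.13953725e+00 -1.60016861e-03  1.56886211e+00] F [-0.26 -0.39 -0.  ] T [ 0.005 -0.011  0.01 ] w 0.05138347398548047 q [-0.674  0.234  1.805 -0.     1.104 -0.672]
jt [-0.001  0.003 -0.026] F 0.47016351926664884
```

View pics/w14.png

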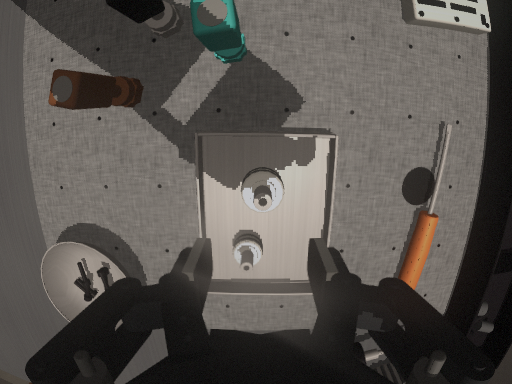

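View pics/k14.png

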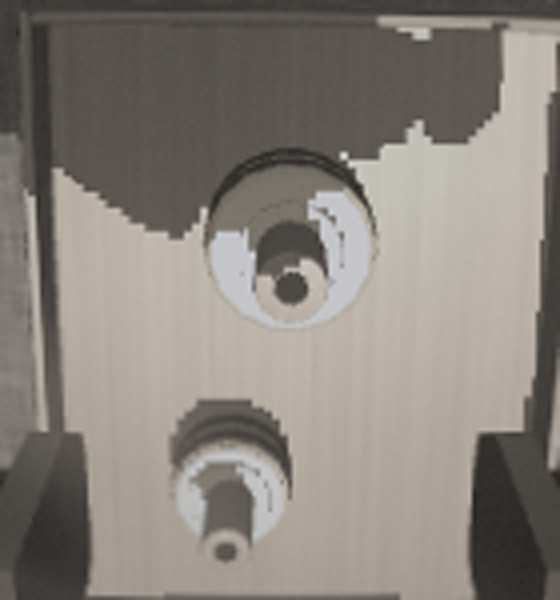

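Run:
```python
from h import *
import pickle
ci=pickle.load(open('w14.pkl','rb'))
def g(p,z): return onz(ci,(p[0]+.5)/4-.5+190,(p[1]+.5)/4-.5+130,z,True)
a=g((291,289),.053);print('stem',a)
l,r,b=g((207,240),.027),g((374,240),.027),g((292,328),.027);print('crown',(l+r)/2,np.linalg.norm(l-r),b+[0,.020,0])
p,y=cmd([.43989,-.13403,.2065],np.radians(21.982),[1.1,7.52,1.86],-11.33);print(p,np.degrees(y))
for q in ([a[0],a[1],.045],): print(delta(p,y,q,y))
```

```text
stem [ 0.53531591 -0.29962499  0.053     ]
crown [ 0.53537808 -0.29646158  0.027     ] 0.03812858680653578 [ 0.53574982 -0.297825    0.027     ]
[ 0.53576207 -0.29806901  0.16      ] 89.962
(array([-0.062, -0.018,  4.6  ]), np.float64(-0.0))
```

Request:
servo_tool:
  targets: [0.45,-0.02,-0.02,1.2,0,0,0,0.45,-0.02,-0.02,2.4,0,0,0,0.45,-0.02,-0.02,3.4,0,0,0,0.45,-0.02,-0.02,4.2,0,0,0,0.45,-0.02,-0.02,4.6,0,0,0,0.45,-0.02,-0.02,4.6,0,0,0,0.8,-0.02,-0.02,4.6,0,0,0,1,-0.02,-0.02,4.6,0,0,0,1,-0.02,-0.02,4.6,0,0,0,1,-0.02,-0.02,4.6,0,0,0,1,-0.02,-0.02,4.6,0,0,0,1,-0.02,-0.02,4.6,0,0,0]
  squeeze: 60

```text
time_s: 22.35
tool_pos: [0.5362, -0.2996, 0.0474]
tcp_rot: [3.139, 0.002, 1.57]
contact_force: [1.3, -0.2, 5.7]
gripper_width: 0.0133
```

```bash
python3 st.py
python3 - <<'E'
from workcell import env
from h import *
b=env.camera('wrist');cv2.imwrite('pics/k15.png',cv2.resize(b[170:330,180:340],None,fx=3.7,fy=3.7,interpolation=cv2.INTER_CUBIC))
E
```

```text
22.35 [ 0.53618014 -0.29961343  0.04738975] [3.13851108e+00 2.37460946e-03 1.57009181e+00] F [ 1.27 -0.24  5.68] T [ 0.004 -0.005  0.031] w 0.013347823648831305 q [-0.675  0.384  1.849  0.     0.905 -0.674]
jt [-0.035  0.023 -0.001] F 5.8217246668669995
```

View pics/k15.png

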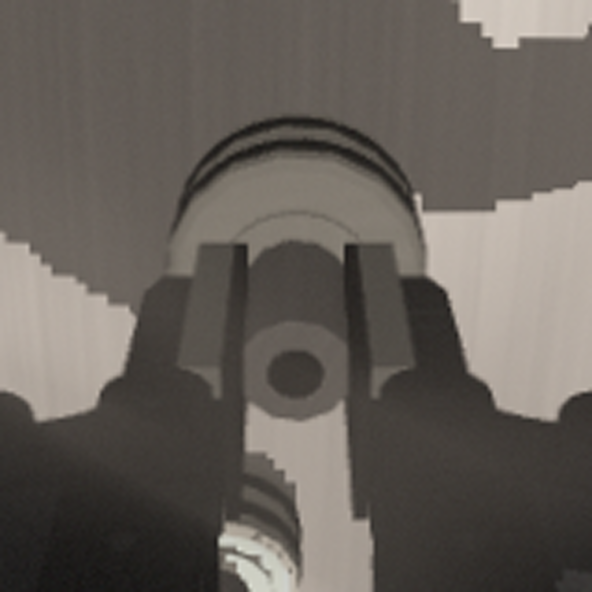

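Request:
servo_tool:
  targets: [1,0,0,-0.4,0,0,0,1,0,0,-1.2,0,0,0,1,0,0,-2.4,0,0,0,1,0,0,-3.8,0,0,0,1,0,0,-5.2,0,0,0,1,0,0,-6.6,0,0,0,1,0,0,-8.0,0,0,0,1,0,0,-9.0,0,0,0,1,0,0,-9.2,0,0,0]

```text
time_s: 23.15
tool_pos: [0.5364, -0.2998, 0.2822]
tcp_rot: [3.134, 0.006, 1.57]
contact_force: [0.1, -0.2, 1.0]
gripper_width: 0.0138
```

```bash
python3 st.py
python3 - <<'E'
from workcell import env
from h import *
b=env.camera('wrist');cv2.imwrite('pics/k16.png',b)
p,y=cmd([.53576,-.29807,.16],np.radians(89.962),[-.02,-.02,4.6]);p,y=cmd(p,y,[0,0,-9.2]);print(p,y)
print(delta(p,y,[.52,.2182,p[2]],np.radians(90)))
E
```

```text
23.15 [ 0.53640869 -0.29978551  0.28221379] [3.13384449 0.00623021 1.57020962] F [ 0.06 -0.22  0.97] T [-0.089 -0.034 -0.016] w 0.01383672193671635 q [-0.675  0.123  1.699 -0.     1.309 -0.674]
jt [-0.006  0.191 -0.   ] F 0.999795121115222
[ 0.53525967 -0.29856967  0.275     ] 1.5701331016791389
(array([20.67 , -0.624, -0.   ]), np.float64(-0.006))
```

View pics/k16.png

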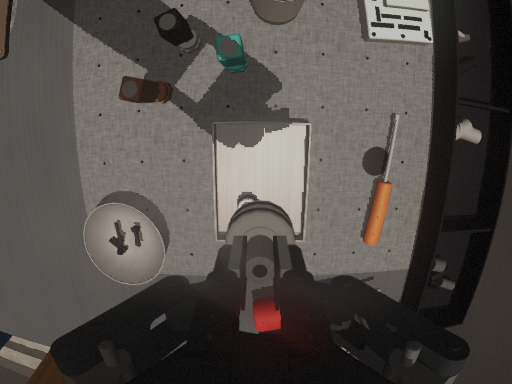

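Request:
servo_tool:
  targets: [1,0.6,0,0,0,0,0,1,1.6,-0.05,0,0,0,0,1,2.9,-0.1,0,0,0,0,1,4.3,-0.14,0,0,0,0,1,5.7,-0.18,0,0,0,0,1,7.1,-0.22,0,0,0,0,1,8.5,-0.26,0,0,0,0,1,9.9,-0.3,0,0,0,0,1,11.3,-0.34,0,0,0,0,1,12.7,-0.38,0,0,0,0,1,14.1,-0.42,0,0,0,0,1,15.5,-0.46,0,0,0,0,1,16.9,-0.5,0,0,0,0,1,18.2,-0.55,0,0,0,0,1,19.4,-0.6,0,0,0,0,1,20.3,-0.62,0,0,0,0,1,20.67,-0.62,0,0,0,0,1,20.67,-0.62,0,0,0,0,1,20.67,-0.62,0,0,0,0,1,20.67,-0.62,0,0,0,0]

```text
time_s: 24.87
tool_pos: [0.5193, 0.2171, 0.2741]
tcp_rot: [-3.139, 0.001, 1.569]
contact_force: [0.2, -0.3, -0.3]
gripper_width: 0.0136
```

```bash
python3 st.py
python3 - <<'E'
from workcell import env
from h import *
import pickle
for n in ('wrist','scene','side'):
    ci=env.camera_info(n);b=env.camera(n);cv2.imwrite(f'pics/{n}17.png',b);pickle.dump(ci,open(n+'17.pkl','wb'))
E
```

```text
24.8667 [0.51926176 0.21711056 0.2740761 ] [-3.13942157e+00  1.00247092e-03  1.56933039e+00] F [ 0.19 -0.31 -0.28] T [-0.009  0.015 -0.009] w 0.013615108865523525 q [ 2.160e-01  1.900e-02  1.824e+00 -1.000e-03  1.301e+00  2.180e-01]
jt [ 0.019  0.009 -0.   ] F 0.4590988030782261
```

View pics/wrist17.png

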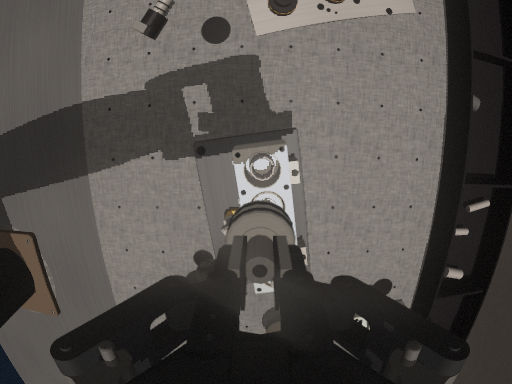

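View pics/side17.png

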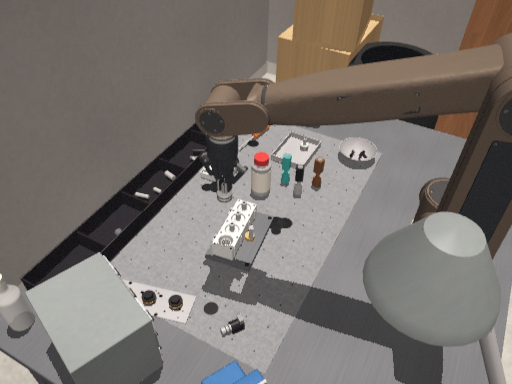

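Run:
```python
from h import *
b=cv2.imread('pics/wrist17.png')
cv2.imwrite('pics/k17.png',np.hstack([cv2.resize(b[135:205,225:300],None,fx=5.3,fy=5.3,interpolation=cv2.INTER_CUBIC),cv2.resize(b[195:290,210:312],None,fx=3.9,fy=3.9,interpolation=cv2.INTER_CUBIC)[:371]]))
```

```text
Traceback (most recent call last):
ValueError: all the input array dimensions except for the concatenation axis must match exactly, but along dimension 0, the array at index 0 has size 371 and the array at index 1 has size 370
```

Run:
```python
from h import *
b=cv2.imread('pics/wrist17.png')
cv2.imwrite('pics/k17.png',cv2.resize(b[140:290,200:320],None,fx=4,fy=4,interpolation=cv2.INTER_CUBIC))
```

```text
(no output)
```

View pics/k17.png

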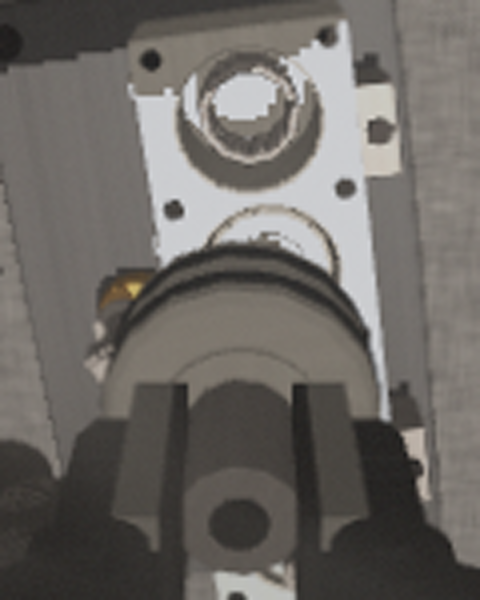

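Run:
```python
from h import *
import pickle
ci=pickle.load(open('wrist17.pkl','rb'))
def g(p,z): return onz(ci,(p[0]+.5)/4-.5+200,(p[1]+.5)/4-.5+140,z,True)
t=np.array([.51926,.21711,.27408])
s=g((240,521),t[2]+.0056);print('bore',g((249,118.5),.06),'stem top',s,s-t)
# predicted piston circles for tool offset 0
im=cv2.resize(cv2.imread('pics/wrist17.png')[140:290,200:320],None,fx=4,fy=4,interpolation=cv2.INTER_CUBIC)
th=np.linspace(0,2*np.pi,80)
for h,r,c in ((0,.02,(0,0,255)),(.024,.02,(0,255,0)),(.05,.008,(255,0,0))):
    P=np.c_[t[0]+r*np.cos(th),t[1]+r*np.sin(th),np.full(80,t[2]-.0444+h)]
    cv2.polylines(im,[((proj(ci,P,True)-[200,140]+.5)*4-.5).round().astype(int)],True,c,1)
cv2.imwrite('pics/k17b.png',im)
```

```text
bore [0.51996192 0.21917438 0.06      ] stem top [0.51782343 0.21751205 0.27968   ] [-0.00143657  0.00040205  0.0056    ]
```

View pics/k17b.png

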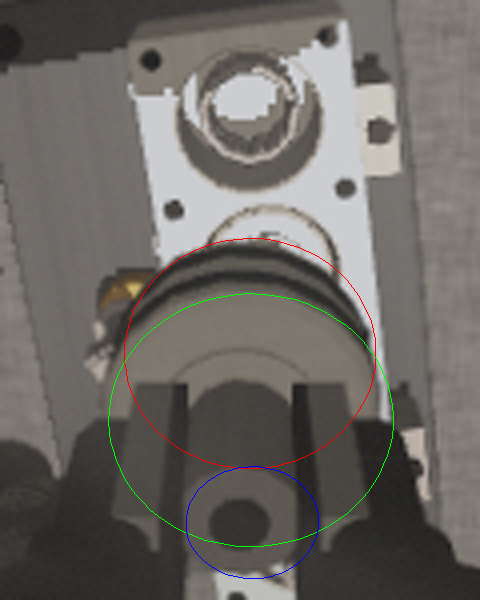

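```bash
python3 st.py
python3 - <<'E'
from h import *
p,y=cmd([.53526,-.29857,.275],1.57013,[20.67,-.62,0]);print(p,y)
print(delta(p,y,[.5205,.2180,.118],y))
E
```

```text
25.0167 [0.51989379 0.21690234 0.27515592] [-3.14131919e+00  2.56283950e-04  1.56830481e+00] F [ 1.23 -0.47 -0.77] T [ 0.017 -0.002 -0.008] w 0.013885892090375709 q [ 0.215  0.018  1.823 -0.     1.301  0.218]
jt [ 0.005  0.004 -0.001] F 1.5233562753752787
[0.52010433 0.21819021 0.275     ] 1.57013
(array([-0.008,  0.016,  6.28 ]), np.float64(-0.0))
```

Request:
servo_tool:
  targets: [1,0,0.02,0.5,0,0,0,1,0,0.02,1.4,0,0,0,1,0,0.02,2.4,0,0,0,1,0,0.02,3.4,0,0,0,1,0,0.02,4.4,0,0,0,1,0,0.02,5.2,0,0,0,1,0,0.02,5.8,0,0,0,1,0,0.02,6.1,0,0,0,1,0,0.02,6.28,0,0,0,1,0,0.02,6.28,0,0,0,1,0,0.02,6.28,0,0,0,1,0,0.02,6.28,0,0,0]

```text
time_s: 26.02
tool_pos: [0.5212, 0.2182, 0.1197]
tcp_rot: [3.139, -0.001, 1.57]
contact_force: [-0.2, -0.3, -0.4]
gripper_width: 0.0135
```

```bash
python3 st.py
cat > ov.py <<'E'
from workcell import env
from h import *
import pickle,sys
tag=sys.argv[1]
s=env.sense();t=s['tool_pos'];th=np.linspace(0,2*np.pi,80)
bx,by=.5203,.2180
for n in ('scene','side','wrist'):
    ci=env.camera_info(n);b=env.camera(n);f=n=='wrist';cv2.imwrite(f'pics/{n}{tag}.png',b)
    u,v=proj(ci,[bx,by,.07],f)[0].round().astype(int);u0,v0=max(u-30,0),max(v-32,0)
    im=cv2.resize(b[v0:v0+56,u0:u0+60],None,fx=10,fy=10,interpolation=cv2.INTER_CUBIC)
    raw=im.copy()
    def circ(x,y,z,r,c):
        P=np.c_[x+r*np.cos(th),y+r*np.sin(th),np.full(80,z)]
        cv2.polylines(im,[((proj(ci,P,f)-[u0,v0]+.5)*10-.5).round().astype(int)],True,c,1)
    circ(bx,by,.06,.0215,(255,0,255))
    z0=t[2]-.0444
    circ(t[0],t[1],z0,.02,(0,0,255));circ(t[0],t[1],z0+.024,.02,(0,255,0))
    cv2.imwrite(f'pics/o_{n}{tag}.png',im);cv2.imwrite(f'pics/r_{n}{tag}.png',raw)
    print(n,u0,v0)
E
python3 ov.py 18
```

```text
26.0167 [0.52123109 0.21822602 0.11970594] [ 3.13903781e+00 -5.81414594e-04  1.57002850e+00] F [-0.15 -0.33 -0.37] T [-0.04  -0.007  0.063] w 0.01350583341208288 q [0.217 0.183 1.946 0.    1.01  0.218]
jt [-0.001  0.006 -0.   ] F 0.523102507938235
scene 298 146
side 196 206
wrist 230 194
```

View pics/o_scene18.png

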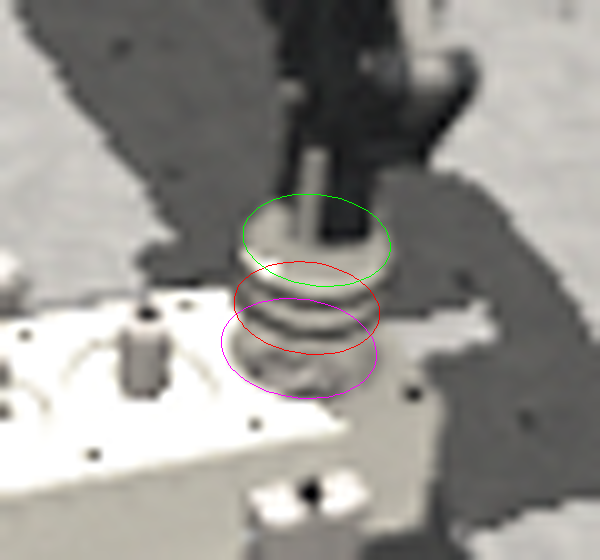

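View pics/o_side18.png

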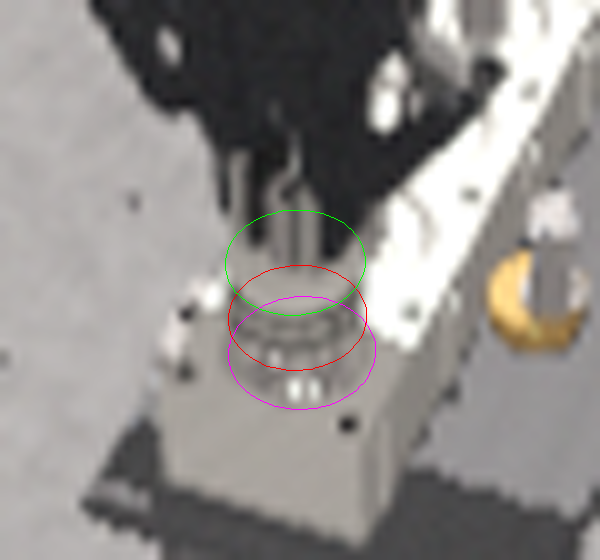

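View pics/wrist18.png

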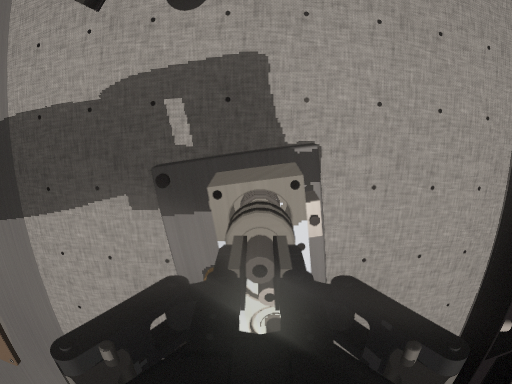

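Run:
```python
from h import *
for n,o,w,h in (('wrist',(205,165),110,75),):
    b=cv2.imread(f'pics/{n}18.png')
    cv2.imwrite('pics/k18.png',cv2.convertScaleAbs(cv2.resize(b[o[1]:o[1]+h,o[0]:o[0]+w],None,fx=7,fy=7,interpolation=cv2.INTER_CUBIC),alpha=1.5,beta=20))
```

```text
(no output)
```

View pics/k18.png

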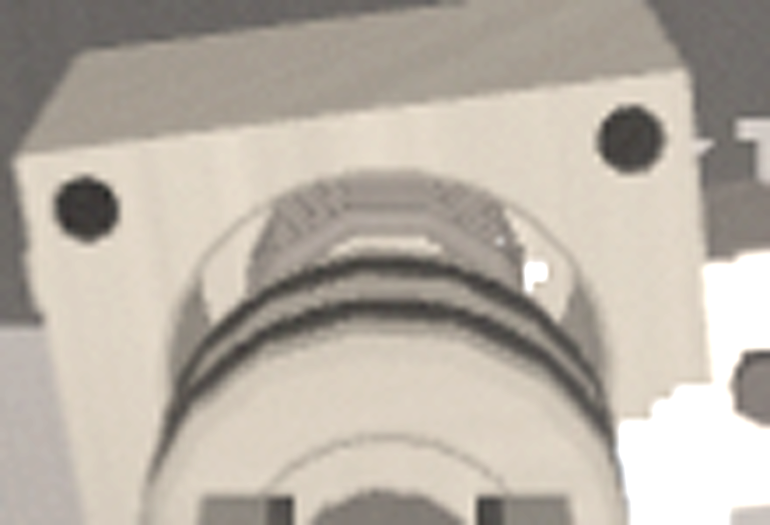

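View pics/r_side18.png

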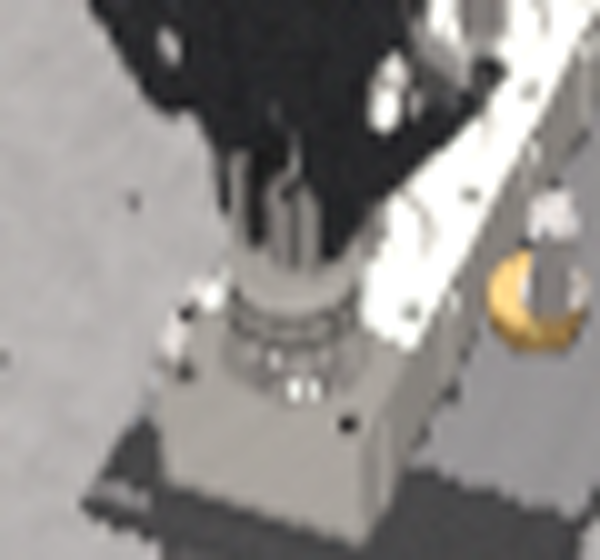

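View pics/r_scene18.png

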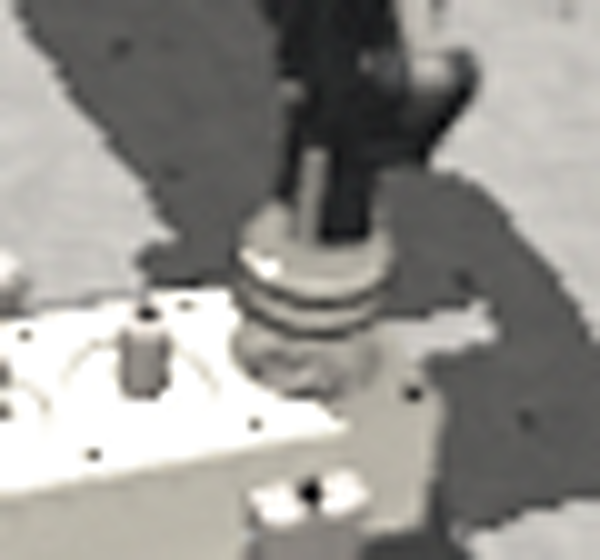

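```bash
python3 st.py
python3 - <<'E'
from workcell import env
from h import *
ci=env.camera_info('wrist');t=env.sense()['tool_pos']
f=lambda u,v:((u+.5)/7-.5+205,(v+.5)/7-.5+165)
print('bore y',onz(ci,*f(388,168),.06,True)[:2]-[0,.0215])
for z0 in (t[2]-.0444,t[2]-.0474): print('pist',z0,onz(ci,*f(385,253),z0,True)[:2]-[0,.02])
print('bore x',[onz(ci,*f(u,370),.06,True)[:2] for u in (168,607)])
print(proj(ci,[.5212,.2182+.02,t[2]-.0444],True))
E
```

```text
26.1667 [0.52093124 0.21825918 0.11948403] [ 3.13949601e+00 -4.82122671e-04  1.57014666e+00] F [-0.38 -0.25 -0.75] T [ 0.064 -0.006 -0.015] w 0.013738219331343693 q [0.217 0.183 1.946 0.    1.01  0.218]
jt [-0.001 -0.005 -0.   ] F 0.8758770234100365
bore y [0.51983225 0.21931741]
pist 0.0750840349074558 [0.51952376 0.21735455]
pist 0.0720840349074558 [0.51952897 0.21637056]
bore x [array([0.49840839, 0.22040464]), array([0.54119044, 0.22037179])]
[[262.30890723 199.40066687]]
```

Request:
servo_tool:
  targets: [1,0.03,0,0.05,0,0,0,1,0.06,0,0.12,0,0,0,1,0.06,0,0.18,0,0,0,1,0.06,0,0.18,0,0,0,1,0.06,0,0.18,0,0,0,1,0.06,0,0.18,0,0,0]

```text
time_s: 26.67
tool_pos: [0.5202, 0.2196, 0.1137]
tcp_rot: [-3.141, 0.0, 1.57]
contact_force: [0.2, -0.5, -0.5]
gripper_width: 0.0133
```

```bash
python3 st.py;sed -i 's/bx,by=.*/bx,by=.5205,.2190/' ov.py; python3 ov.py 19
python3 - <<'E'
from h import *
b=cv2.imread('pics/wrist19.png')
k=cv2.convertScaleAbs(cv2.resize(b[165:240,205:315],None,fx=7,fy=7,interpolation=cv2.INTER_CUBIC),alpha=1.5,beta=20)
cv2.imwrite('pics/k19.png',k)
a=cv2.imread('pics/o_scene19.png');c=cv2.imread('pics/o_side19.png')
cv2.imwrite('pics/o19.png',cv2.resize(np.hstack([a,c]),(800,373)))
E
python3 st.py
```

```text
26.6667 [0.52019079 0.21959706 0.1136947 ] [-3.14136674e+00  5.03714675e-05  1.57018894e+00] F [ 0.21 -0.46 -0.51] T [-0.026  0.012 -0.033] w 0.013321639844108318 q [0.22  0.192 1.948 0.    1.001 0.22 ]
jt [0.    0.003 0.   ] F 0.7187428452701761
scene 298 146
side 195 207
wrist 232 198
26.8167 [0.52030881 0.21959582 0.11385983] [ 3.14148208e+00 -1.43775925e-05  1.57018193e+00] F [ 0.68 -0.21 -1.27] T [-0.01  -0.046 -0.024] w 0.013731966957492278 q [ 0.22   0.192  1.948 -0.     1.001  0.22 ]
jt [-0.     0.001  0.   ] F 1.4555614064957503
```

View pics/k19.png

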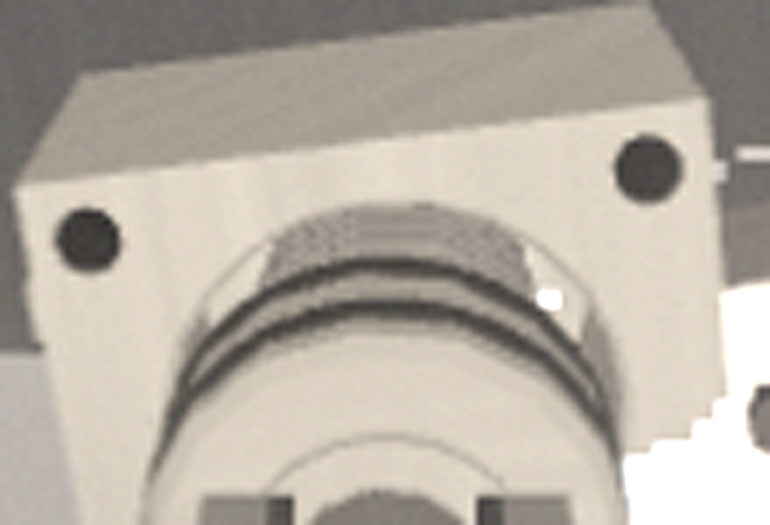

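View pics/o19.png

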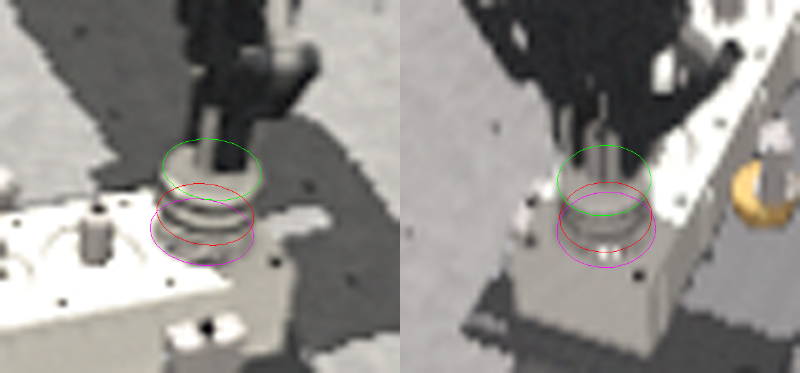

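View pics/scene19.png

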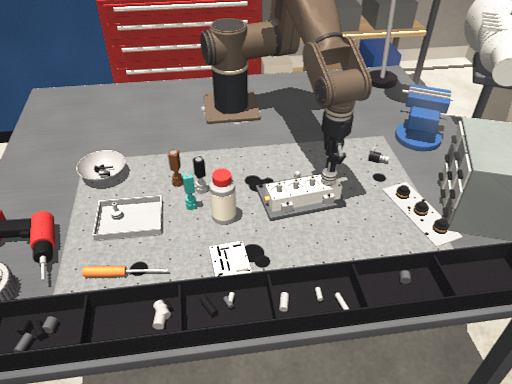

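Run:
```python
from workcell import env
from h import *
ci=env.camera_info('wrist');t=env.sense()['tool_pos']
f=lambda u,v:((u+.5)/7-.5+205,(v+.5)/7-.5+165)
print('bore y',onz(ci,*f(399,203),.06,True)[:2]-[0,.0215])
print('pist',onz(ci,*f(385,254),t[2]-.0444,True)[:2]-[0,.02])
print('bore x',[onz(ci,*f(u,395),.06,True)[:2] for u in (176,622)])
```

```text
bore y [0.52008476 0.21887987]
pist [0.51880368 0.21857046]
bore x [array([0.49895779, 0.22134608]), array([0.54132051, 0.22132952])]
```

Request:
servo_tool:
  targets: [1,0.01,0.03,-0.01,0,0,0,1,0.01,0.05,-0.01,0,0,0,1,0.01,0.05,-0.01,0,0,0,1,0.01,0.05,-0.01,0,0,0,1,0.01,0.05,-0.01,0,0,0,1,0.01,0.05,-0.01,0,0,0,1,0.01,0.05,-0.01,0,0,0,1,0.01,0.05,-0.01,0,0,0]

```text
time_s: 27.48
tool_pos: [0.5215, 0.2198, 0.1141]
tcp_rot: [3.142, -0.0, 1.57]
contact_force: [-0.4, 0.1, -1.1]
gripper_width: 0.0134
```

```bash
python3 st.py;sed -i 's/bx,by=.*/bx,by=.5213,.2190/' ov.py; python3 ov.py 20
python3 - <<'E'
from h import *
b=cv2.imread('pics/wrist20.png')
k=cv2.convertScaleAbs(cv2.resize(b[165:240,205:315],None,fx=7,fy=7,interpolation=cv2.INTER_CUBIC),alpha=1.5,beta=20)
cv2.imwrite('pics/k20.png',k)
a=cv2.imread('pics/o_scene20.png');c=cv2.imread('pics/o_side20.png')
cv2.imwrite('pics/o20.png',cv2.resize(np.hstack([a,c]),(800,373)))
b=cv2.imread('pics/scene20.png');c=cv2.imread('pics/scene0.png')
cv2.imwrite('pics/cmp.png',np.hstack([cv2.resize(x[140:250,80:260],None,fx=2.2,fy=2.2,interpolation=cv2.INTER_CUBIC) for x in (c,b)]))
E
python3 st.py
```

```text
27.4833 [0.52150201 0.219839   0.11407356] [ 3.14159075e+00 -2.11771601e-05  1.57014337e+00] F [-0.36  0.06 -1.12] T [ 0.042  0.011 -0.021] w 0.013410091801847041 q [0.22  0.194 1.945 0.    1.002 0.22 ]
jt [-0.     0.001 -0.   ] F 1.1809698775364699
scene 298 146
side 195 207
wrist 232 199
27.6333 [0.52148181 0.21982752 0.11405134] [-3.14152329e+00  1.03454126e-05  1.57014817e+00] F [ 0.18  0.24 -0.62] T [0.019 0.015 0.012] w 0.013867005740952398 q [0.22  0.194 1.945 0.    1.002 0.22 ]
jt [-0.     0.001 -0.   ] F 0.6883977511823189
```

View pics/k20.png

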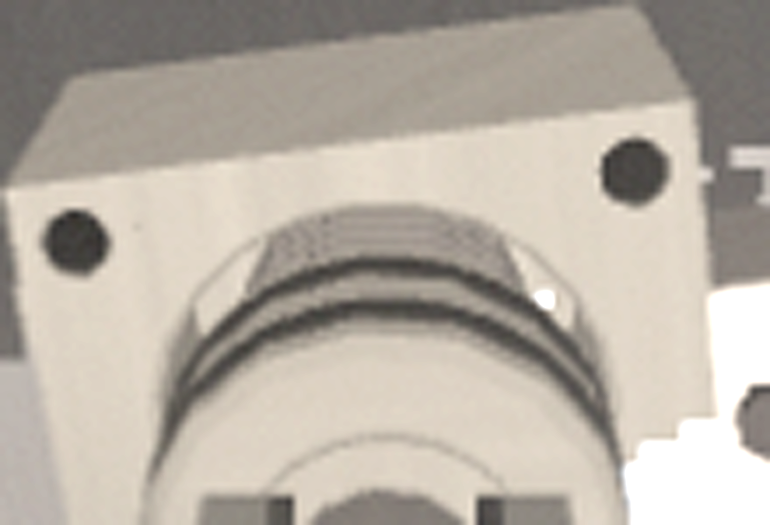

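View pics/o20.png

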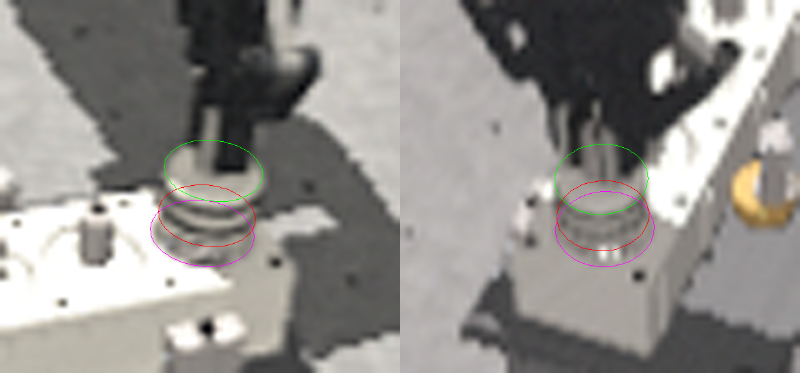

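View pics/cmp.png

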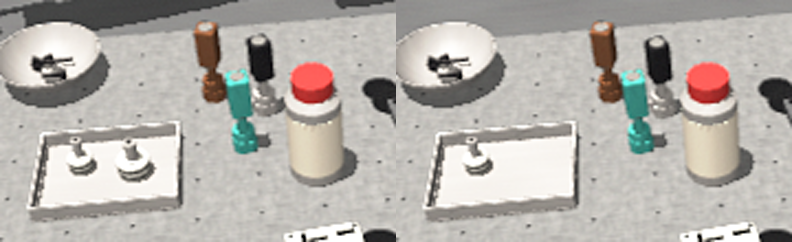

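```bash
python3 -c "
from workcell import env
print(env.sense()['dq'].round(4)); print(env.close_job())"
```

```text
[-0.0006  0.0032  0.0005  0.0004 -0.0014 -0.0004]
the job is handed in; nothing more can be done
None
```

The clamp screw is tight, the driver is back upright on the bench, and the larger piston is held still over the empty bore. I handed the job in at about 27.7 s.

- **Clamp screw:** My first turn went past the stop, and the driver slipped over the square head and turned the screw back. By camera it ended at about 0.78 rad. I stood the driver on the bench, re-gripped it and tightened again until the wrist torque climbed steadily. Camera overlays of the head and the brass disc then matched the 1.1 rad stop, to within about 0.05 rad.
- **Driver:** It stands upright close to where it started, and the brown and turquoise look-alikes look unmoved.
- **Piston:** I gripped the larger piston by its stem, lifted it straight up and carried it over the can with its underside at about 0.23 m. It is now upright over the +y bore, the one with only its spring. Its underside is about 69.7 mm above the bench, so about 10 mm above the deck.
- **Last checks:** The piston looks centred to about 1 mm, nothing is touching it (contact force within noise), and the arm is at rest. The before and after scene views show the small piston, tray, can and both look-alikes unchanged.
- **Disagreements:** The wrist camera sees things about 1.5 mm to one side of the jaw centre line, so I centred the piston by comparing it with the bore in the same picture. The bore positions from the different cameras differed by up to about 4 mm. The gripper opening reads 13.5 mm on the 16 mm stem, though the grip held steady throughout.

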